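# Make up two bookbinding kits

## Robot

A 7-joint arm with a two-finger parallel gripper is mounted at the origin on the work surface. World frame = base frame: x ahead of the robot, y to its left, z up, the work surface at z = 0. Lengths are in m, angles in rad, forces in N, time in s.
With the tool pointing down it reaches from about 0.375 to 0.925 m from the base axis. Payload 3.1 kg.
Tool frame: the origin (TCP) lies at the very end of the fingers, on their centre line; the grasp point (between the pads) lies 19 mm behind it (env.grip_point_offset is the z of the grasp point in the tool frame, in m); z points along the fingers, y is the direction in which the jaws open and shut (so a half turn about z gives the same grasp; the last joint's range is limited). The gripper opens to 85 mm and grips with 20 to 120 N. Pads are 22 mm wide; open, the fingers measure 114 mm over their backs; the gripper's body (76 mm by 85 mm) begins 54 mm behind the grasp point. The pads swing forward as they close: fully open they stand 13 mm farther back than shut.
Start: joints at [-1.403, 0.383, 0.044, 1.598, -0.018, 1.161, -0.05], TCP at [0.171, 0.627, 0.231] pointing down, gripper open.
Joint ranges: [-2.61, 2.61], [-0.41, 2.15], [-1.48, 1.57], [0, 2.5], [-1.57, 4.71], [0.05, 1.97], [-2.85, 2.85]. Speed limits (rad/s): [2.79, 2.79, 3.14, 3.14, 3.14, 3.14, 3.14].

## Interface

Orientations are given as a unit quaternion [x, y, z, w].
In Python, from workcell import env gives the robot as it stands. The module is installed in compiled form; this text tells all that it offers.
- The arm moves only by the tool jog_arm, never from a script. Its argument "moves" is one flat list of numbers, 5 for each row, row after row: the shift along the tool's x, y, z as a fraction of full scale, then the turn about the tool's z as a fraction of full scale, then the opening, from 0 (shut) to 1 (fully open). In form: [tx, ty, tz, yaw, claw, tx, ty, tz, yaw, claw, ...]. A call has 1 to 5 rows; each row shifts and turns the commanded pose from where the row before left it, along the tool's axes as they then stand; what a row does not reach is not made up. Full scale, the value 1, is 40 mm for a shift and 8 degrees for a turn. A row lasts 1/8 s, in which the tool goes at most 62.5 mm and 10.7 degrees, less where a joint would pass 70% of its speed; a pose out of reach is approached as far as the arm can. A call with a number of a shift or a turn outside -1 to 1 is refused whole. A call with a gripper value outside its range is refused whole. The fingers move at their own pace and stop on an object; "newtons" is the grip in N (left out, the last holds). Time passes only in rows, so rows that do not move let the fingers close. It gives the time, the measured TCP pose, the force and the opening at its end, in the units of the state.
- env.state(): the state, without advancing time (a new reading comes with each control period).
- env.read_camera(name): name is "scene" or "top" or "wrist"; returns the picture (400x640x3 uint8, red, green, blue); there is no depth.
- env.calibration(name): a dict with "fx", "fy", "cx", "cy" (pixels), "pose" (4x4, takes a point from camera to world coordinates). Camera axes: x right, y up, looking along -z (the intrinsics and any distortion apply to the point x, -y, -z); pixel columns grow to the right and rows downward; lengths in m; the calibration is good to about 2 mm. A picture is of the moment at which its call begins: read the wrist's pose just before it. calibration takes no time and is no camera call; for the wrist camera it gives the pose at the moment of the call.
- env.sign_off(): hands the job in, once; it reports no verdict.
The state is a dict: "t": time; "joint_pos": joint angles; "qvel": joint speeds; "joint_efforts": joint torques, N m; "tool_pos": TCP position; "eef_rot": TCP orientation; "ft_force": force on the tool from outside, world axes, zero at the start; "wrist_torque": the same for the moment, N m; "gripper_width": opening from 0.0 (shut) to 1.0 (fully open).
Only numpy, scipy, OpenCV 4.12 (cv2) and the standard library are available. Lean on these libraries where they do the work, as an engineer would, in place of code of your own. Each camera call takes 0.05 s, during which the arm holds its last target.

## Task

Make up the two kits on the bookbinder's bench: the long narrow pressing board and the paste jar go into the long two-bay tray, and the short wide pressing board, the iron weight and the hand stamp go into the squarish three-bay tray, each in the bay shaped to fit it, the boards and the weight flat and the jar and stamp upright on the bay's floor. The long board lies across the short one: lift it clear without dragging the board underneath. Leave the brush pot and the awl where they are.

Things in the scene. Friction and masses are not known exactly. Their poses are not given: they have to be found in the camera images.
- long_board_c (a point): Centre (half-way up) of the long pressing board: a plain loose mid-brown wooden board 130 (its x) x 46 (its y) x 18 mm thick (z), about 75 g. At the start it lies flat and roughly crosswise on top of the short board, with its underside 18 mm above the bench and both its ends overhanging. Goes into the larger bay of the long tray.
- short_board_c (a point): Centre (half-way up) of the short wide pressing board: a plain loose pale wooden board 108 (x) x 60 (y) x 18 mm thick (z), about 80 g, flat on the bench under the long board, its two ends showing on either side of it. Goes into the largest bay of the squarish tray.
- weight_c (a point): Centre (half-way up) of the iron weight: a dark rectangular block 66 (x) x 36 (y) x 34 mm high (z), loose on the bench, about 0.6 kg. Goes into the oblong bay of the squarish tray.
- jar_c (a point): Centre (half-way up) of the closed paste jar: round, amber with a paper label and white lid, 52 mm diameter, 50 mm high, standing upright, z up, about 130 g. Goes into the square bay of the long tray.
- stamp_c (a point): Centre (31 mm above its foot) of the hand stamp, standing upright, z up: a round brass foot 36 mm across and 14 mm high, with a round dark wooden handle on it that is 24 mm in diameter between 30 and 56 mm above the foot's underside; 62 mm high in all, about 140 g. Grip it by the handle. Goes into the small square bay of the squarish tray.
- long_tray: Fixed plywood tray, 88 (x) x 246 (y) mm, origin at the centre of its underside, z up. Floor 5 mm, rims 10 mm above the bench. Bay size x by y, centre in tray frame, mm: long board 76 x 152, centre (0, -41), board's length along tray y; jar 76 x 76, centre (0, 79).
- square_tray: Fixed plywood tray, 188 (x) x 142 (y) mm, origin at the centre of its underside, z up. Floor 5 mm, rims 10 mm above the bench. Bay size x by y, centre in tray frame, mm: short board 82 x 130, centre (-47, 0), board's length along tray y; weight 88 x 62, centre (44, 34), its length along tray x; stamp 62 x 62, centre (31, -34). A solid wooden strip fills the corner beyond the stamp's bay.
- brush_pot: Bystander, leave alone: a loose white pot, 68 mm across and 75 mm high, with brush handles standing out of it up to 140 mm high, beyond the trays; origin at the centre of its underside.
- awl: Bystander, leave alone: a loose slender hand awl with a wooden handle, 130 mm long, lying on the bench just beyond the trays; its length is along its x axis.
Mind the look-alikes: they are no part of the job. What is shaped like the part that bears weight_c but blue or turquoise is not meant. Leave any green look-alike of the part that bears long_board_c alone.

How it is judged:
By the outcome, as a careful person would: the job done as asked, in the order asked, and still so for the second after the job is handed in, with the robot touching nothing.
It also fails if it takes over 123 s, if anything falls off the work surface, if the arm or the gripper's body presses on something with over 40 N, if the wrist force passes 120 N, or if a joint passes its speed limit or range.

## Working session

There is one attempt and no reset: what is moved stays moved. The work goes in short steps, Python scripts to look and compute and a tool call to move; the robot and the scene stay as the last step left them, time stands still between calls to the robot, and variables do not carry over. Pictures are saved under pics/ and viewed, and the job is handed in when it is done.

Besides the shell and the picture viewer there is one more tool, called in YAML: its name, and indented under it one key for each argument. jog_arm: Moves the arm, as the interface text tells. Shift numbers are shares of 40 mm and turn numbers shares of 8 degrees, none past 1 either way. Its arguments: {"type":"object","properties":{"moves":{"type":"array"},"newtons":{"type":"number"}},"required":["moves"]}

```bash
mkdir -p pics; cat > h.py <<'E'
from workcell import env
import numpy as np, cv2, json
def snap(n,f):
    c=env.calibration(n); im=env.read_camera(n); cv2.imwrite('pics/'+f,im[:,:,::-1]); return c,im
E
python3 - <<'E'
from h import *
for n in ['scene','top']:
    c,im=snap(n,n+'0.png'); print(n,{k:(np.round(v,4).tolist() if not isinstance(v,str) else v) for k,v in c.items()})
print(env.state(),env.grip_point_offset)
E
```

```text
scene {'fx': 450.4656, 'fy': 450.4656, 'cx': 323.0436, 'cy': 206.0508, 'pose': [[0.8756, -0.3171, 0.3644, 0.9358], [0.483, 0.5892, -0.6478, -0.7059], [-0.0093, 0.7432, 0.669, 0.8179], [0.0, 0.0, 0.0, 1.0]]}
top {'fx': 375.9747, 'fy': 375.9747, 'cx': 321.8797, 'cy': 197.3809, 'pose': [[-0.0278, 0.9955, -0.0903, 0.4148], [-0.9996, -0.0274, 0.0056, 0.0308], [0.0031, 0.0904, 0.9959, 1.1774], [0.0, 0.0, 0.0, 1.0]]}
{'t': 0.1, 'joint_pos': array([-1.40282674,  0.38375033,  0.04381209,  1.59939609, -0.01790288,
        1.16121421, -0.04989837]), 'qvel': array([ 5.13853045e-05, -4.35059628e-03, -1.95506815e-05, -5.12524621e-03,
       -8.70371033e-04, -2.57054007e-04, -1.70469425e-04]), 'joint_efforts': array([ 2.30731093e-03, -4.34731078e+01,  1.02903273e+00, -2.50456470e+01,
        1.08584666e-02,  5.55568040e-03, -1.12441154e-05]), 'tool_pos': array([0.17048584, 0.62636506, 0.23002394]), 'eef_rot': array([ 1.32442688e-01,  9.91189953e-01, -1.18367178e-03, -1.01503821e-04]), 'ft_force': array([ 0.72426143, -0.66523374,  0.13071035]), 'wrist_torque': array([0.00783059, 0.00562418, 0.01645193]), 'gripper_width': 0.998896070478537} -0.0187
```

View pics/scene0.png

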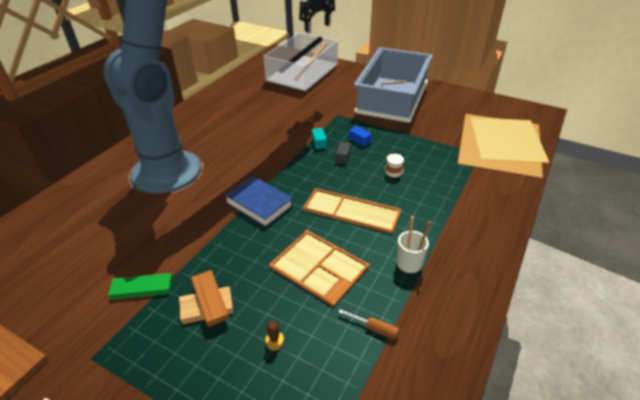

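View pics/top0.png

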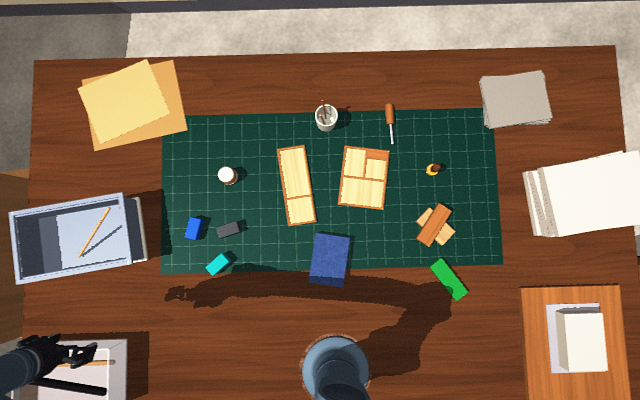

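```bash
python3 - <<'E'
from h import *
im=cv2.imread('pics/top0.png')
def crop(f,x0,y0,w,h,s):
    cv2.imwrite('pics/'+f,cv2.resize(im[y0:y0+h,x0:x0+w],None,fx=s,fy=s,interpolation=cv2.INTER_CUBIC))
crop('c1.png',270,135,130,100,6)
crop('c2.png',400,150,80,120,5)
crop('c3.png',170,150,90,130,4)
E
```

```text
(no output)
```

View pics/c1.png

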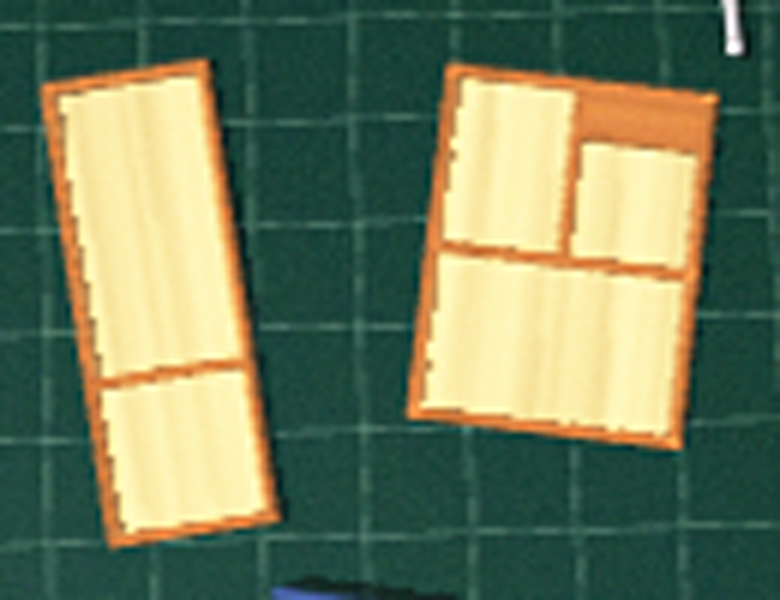

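View pics/c2.png

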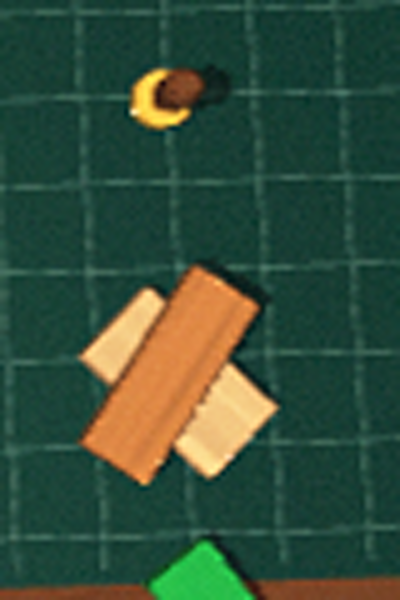

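View pics/c3.png

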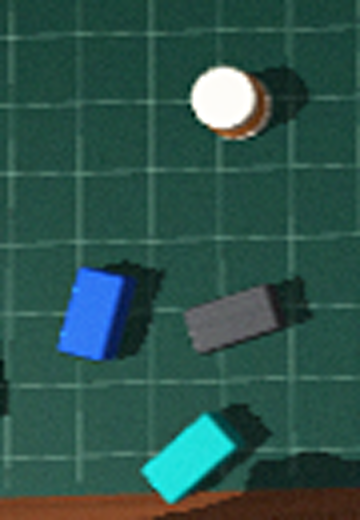

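```bash
cat >> h.py <<'E'
from scipy.optimize import least_squares
def proj(c,P):
    P=np.atleast_2d(P); T=np.linalg.inv(np.array(c['pose'])); q=P@T[:3,:3].T+T[:3,3]
    return np.c_[c['fx']*q[:,0]/-q[:,2]+c['cx'], c['fy']*-q[:,1]/-q[:,2]+c['cy']]
def unproj(c,uv,z):
    uv=np.atleast_2d(np.array(uv,float)); T=np.array(c['pose'])
    d=np.c_[(uv[:,0]-c['cx'])/c['fx'],-(uv[:,1]-c['cy'])/c['fy'],-np.ones(len(uv))]@T[:3,:3].T
    return T[:3,3]+d*((z-T[2,3])/d[:,2])[:,None]
def fitrect(obs,init):
    # obs: list of (cam, uv Nx2, model Nx3 with z world)
    def model(p,M):
        c,s=np.cos(p[2]),np.sin(p[2]); M=np.array(M,float)
        return np.c_[p[0]+c*M[:,0]-s*M[:,1],p[1]+s*M[:,0]+c*M[:,1],M[:,2]]
    f=lambda p:np.concatenate([(proj(c,model(p,M))-np.array(uv)).ravel() for c,uv,M in obs])
    r=least_squares(f,init); return r.x,np.abs(r.fun).max()
E
python3 - <<'E'
from h import *
c=env.calibration('top')
im=cv2.imread('pics/top0.png')
def px(L,x0,y0,s): return (np.array(L)+.5)/s-.5+[x0,y0]
def rect(a,b,z): return np.array([[a,b,z],[a,-b,z],[-a,-b,z],[-a,b,z]])/1000
lt=px([(42,86),(208,60),(281,520),(112,548)],270,135,6)
p,e=fitrect([(c,lt,np.array([[44,-123,10],[-44,-123,10],[-44,123,10],[44,123,10]])/1000)],[.6,.1,-np.pi/2+3.14]);print('LT',p.round(4),np.degrees(p[2]),e)
st=px([(447,63),(718,95),(682,448),(410,417)],270,135,6)
p,e=fitrect([(c,st,rect(94,71,10))],[.6,-.1,0]);print('ST',p.round(4),np.degrees(p[2]),e)
lb=px([(197,264),(262,305),(146,486),(80,442)],400,150,5)
p,e=fitrect([(c,lb,rect(65,23,36))],[.45,-.3,-.5]);print('LB',p.round(4),np.degrees(p[2]),e)
sb=px([(150,287),(80,357),(210,478),(278,406)],400,150,5)
p,e=fitrect([(c,sb,np.array([[54,-30,18],[54,30,18],[-54,30,18],[-54,-30,18]])/1000)],[.45,-.3,1]);print('SB',p.round(4),np.degrees(p[2]),e)
w=px([(185,315),(265,286),(280,325),(205,353)],170,150,4)
p,e=fitrect([(c,w,np.array([[-33,18,34],[33,18,34],[33,-18,34],[-33,-18,34]])/1000)],[.45,.2,-1.2]);print('W',p.round(4),np.degrees(p[2]),e)
print('jar',unproj(c,px([(223,98)],170,150,4),.05), 'stamp',unproj(c,px([(180,87)],400,150,5),.058),unproj(c,px([(158,99)],400,150,5),.014))
from scipy.spatial.transform import Rotation as R
print(R.from_quat(env.state()['eef_rot']).as_matrix().round(3))
cw=env.calibration('wrist'); print(np.array(cw['pose']).round(3),cw['fx'],cw['cx'],cw['cy'])
E
```

```text
LT [0.5623 0.103  1.7021] 97.5249011213602 0.23273632010852907
ST [ 0.5811 -0.1083 -0.1412] -8.092345753073644 0.2719218077759251
LB [ 0.4268 -0.3127 -0.6221] -35.64238484859718 0.32021142219872445
SB [ 0.422  -0.3227  0.7762] 44.47377641589232 0.48633879665743507
W [ 0.4285  0.311  -1.2241] -70.13454680994312 1.2488006683409196
jar [[0.59560973 0.31439222 0.05      ]] stamp [[ 0.5987465  -0.32068893  0.058     ]] [[ 0.59876019 -0.32030299  0.014     ]]
[[-0.965  0.263 -0.001]
 [ 0.263  0.965 -0.002]
 [-0.    -0.002 -1.   ]]
[[ 0.263 -0.93  -0.257  0.106]
 [ 0.965  0.253  0.072  0.644]
 [-0.002 -0.267  0.964  0.372]
 [ 0.     0.     0.     1.   ]] 326.2529033733929 324.23862304336944 195.0739379205851
```

```bash
python3 - <<'E'
from h import *
im=cv2.imread('pics/scene0.png')
def crop(f,x0,y0,w,h,s):
    cv2.imwrite('pics/'+f,cv2.resize(im[y0:y0+h,x0:x0+w],None,fx=s,fy=s,interpolation=cv2.INTER_CUBIC))
crop('s1.png',260,180,150,130,5)
crop('s2.png',170,260,130,100,6)
crop('s3.png',300,120,120,70,6)
E
```

```text
(no output)
```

View pics/s1.png

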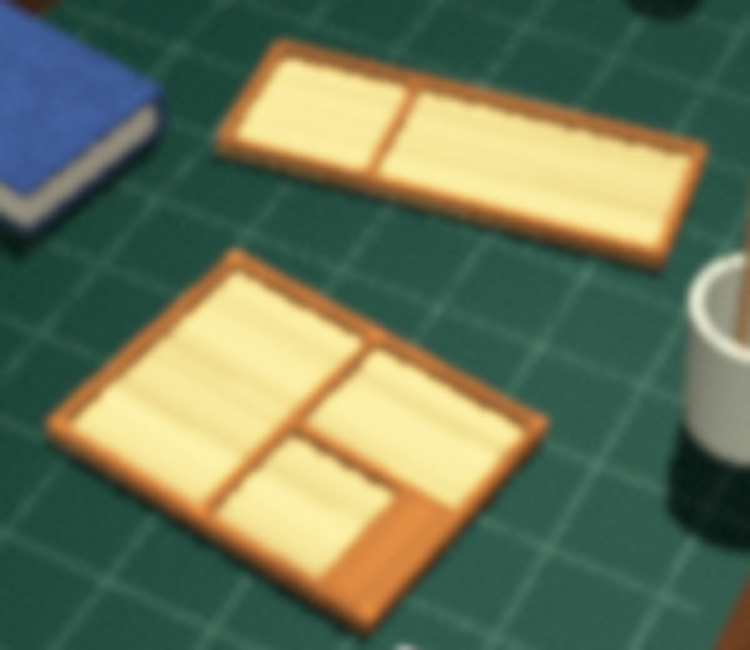

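View pics/s2.png

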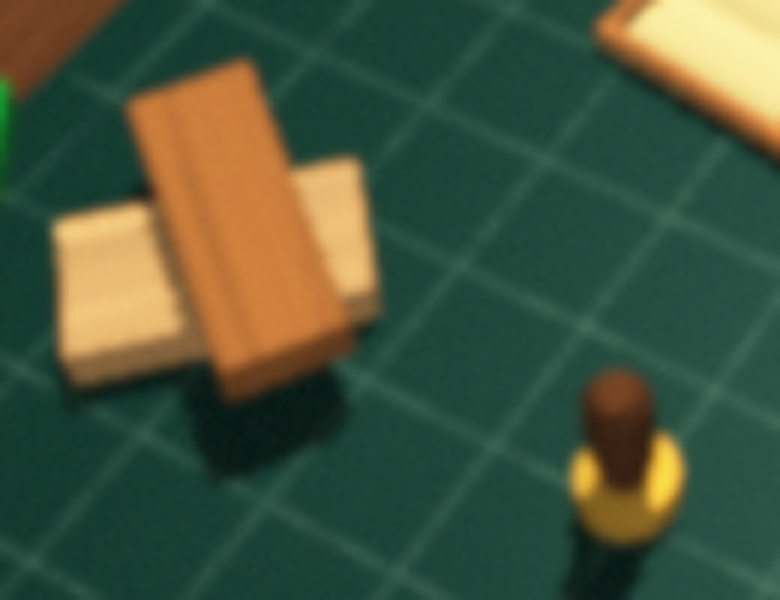

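View pics/s3.png

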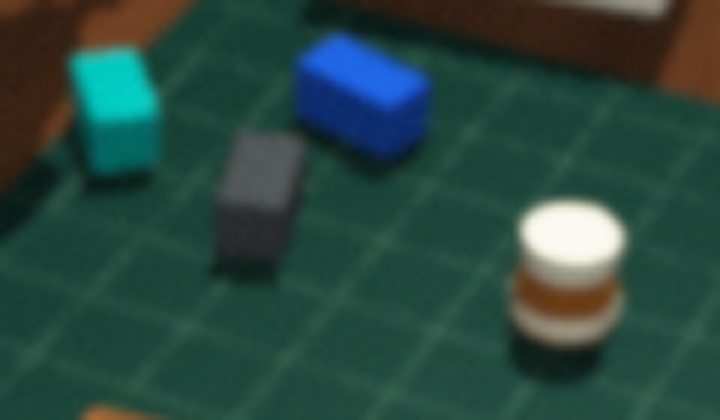

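```bash
python3 - <<'E'
from h import *
c=env.calibration('scene')
def px(L,x0,y0,s): return (np.array(L)+.5)/s-.5+[x0,y0]
def show(n,L,o,z,axis=None):
    w=unproj(c,px(L,*o),z)[:,:2]; m=w.mean(0)
    a=(w[1]-w[0])+(w[2]-w[3]); b=(w[2]-w[1])+(w[3]-w[0])
    print(n,m.round(4),'sides',np.round([np.linalg.norm(a)/2,np.linalg.norm(b)/2],4),'ang',np.degrees(np.arctan2(a[1],a[0])).round(1),np.degrees(np.arctan2(b[1],b[0])).round(1))
o=(260,180,5)
show('LT',[(278,40),(706,148),(660,258),(222,145)],o,.010)
show('ST',[(236,253),(548,422),(366,622),(50,425)],o,.010)
o=(170,260,6)
show('LB',[(127,102),(248,60),(352,328),(226,372)],o,.036)
show('SB',[(52,225),(357,158),(378,297),(68,357)],o,.018)
o=(300,120,6)
show('W',[(240,132),(304,138),(287,205),(220,198)],o,.034)
print('jar',unproj(c,px([(573,236)],*o),.05))
print('stamp',unproj(c,px([(616,395)],170,260,6),.058))
E
```

```text
LT [0.568  0.1039] sides [0.243  0.0902] ang 7.3 -81.4
ST [ 0.586  -0.1066] sides [0.1859 0.1415] ang -8.4 -98.4
LB [ 0.4317 -0.3114] sides [0.0445 0.1313] ang 53.4 -34.8
SB [ 0.4271 -0.3227] sides [0.1085 0.0615] ang 43.2 -44.1
W [0.4349 0.315 ] sides [0.0335 0.0597] ang 18.3 -72.1
jar [[0.60213152 0.31325129 0.05      ]]
stamp [[ 0.60270904 -0.32173266  0.058     ]]
```

```bash
cat >> h.py <<'E'
from scipy.spatial.transform import Rotation as R
def pose():
    s=env.state(); M=R.from_quat(s['eef_rot']).as_matrix()
    return s['tool_pos'], np.degrees(np.arctan2(M[1,1],M[0,1])), s
def plan(wps,claw,start=None):
    # wps: (x,y,z,yaw_deg of jaw axis y [world azimuth], nrows)
    p,a,s=pose(); p=np.array(p)
    print('t',round(s['t'],2),'at',p.round(4),'yaw',round(a,1),'w',round(s['gripper_width'],3),'F',s['ft_force'].round(1))
    if start is not None: p=np.array(start[:3],float); a=start[3]
    for w in wps:
        n=w[4]; 
        for k in range(n):
            d=(np.array(w[:3])-p)/(n-k); da=(w[3]-a)/(n-k)
            ty=np.array([np.cos(np.radians(a)),np.sin(np.radians(a)),0]); tx=np.array([-ty[1],ty[0],0])
            r=np.array([tx@d/.04,ty@d/.04,-d[2]/.04,-da/8])
            r=r.round(2); bad='' if np.abs(r).max()<=1 else ' !!!'
            p=p+.04*(tx*r[0]+ty*r[1]-np.array([0,0,r[2]])); a=a-8*r[3]
            print(', '.join(f'{v:g}' for v in r)+f', {claw:g},'+bad)
        print('  ->',p.round(4),round(a,1))
E
python3 - <<'E'
from h import *
plan([(.36,.42,.25,60,6),(.47,.26,.25,54.7,5),(.49,.07,.25,54.7,5),(.48,-.12,.24,54.7,5),(.44,-.29,.22,54.7,5)],1)
E
```

```text
t 0.1 at [0.1705 0.6264 0.23  ] yaw 74.8 w 0.999 F [ 0.7 -0.7  0.1]
-0.99, -0.62, -0.08, 0.31, 1,
-1.01, -0.58, -0.08, 0.31, 1, !!!
-1.04, -0.54, -0.08, 0.31, 1, !!!
-1.06, -0.49, -0.09, 0.31, 1, !!!
-1.08, -0.44, -0.08, 0.3, 1, !!!
-1.1, -0.4, -0.09, 0.31, 1, !!!
  -> [0.36   0.4198 0.25  ] 60.0
-0.88, -0.42, 0, 0.13, 1,
-0.88, -0.4, 0, 0.13, 1,
-0.89, -0.38, 0, 0.13, 1,
-0.9, -0.37, 0, 0.13, 1,
-0.9, -0.35, 0, 0.14, 1,
  -> [0.47   0.2601 0.25  ] 54.7
-0.63, -0.72, 0, -0, 1,
-0.63, -0.72, 0, -0, 1,
-0.63, -0.72, 0, -0, 1,
-0.63, -0.72, 0, -0, 1,
-0.63, -0.71, 0, -0, 1,
  -> [0.4899 0.0701 0.25  ] 54.7
-0.51, -0.8, 0.05, -0, 1,
-0.51, -0.81, 0.05, -0, 1,
-0.51, -0.8, 0.05, -0, 1,
-0.51, -0.81, 0.05, -0, 1,
-0.5, -0.8, 0.05, -0, 1,
  -> [ 0.4799 -0.1199  0.24  ] 54.7
-0.33, -0.81, 0.1, -0, 1,
-0.33, -0.81, 0.1, -0, 1,
-0.33, -0.81, 0.1, -0, 1,
-0.33, -0.81, 0.1, -0, 1,
-0.32, -0.81, 0.1, -0, 1,
  -> [ 0.4398 -0.29    0.22  ] 54.7
```

jog_arm:
  moves: [-0.95,-0.6,-0.08,0.3,1,-0.95,-0.55,-0.08,0.3,1,-0.95,-0.5,-0.08,0.3,1,-0.95,-0.5,-0.08,0.3,1,-0.95,-0.45,-0.08,0.3,1]
  newtons: 40

```text
t: 0.72
tool_pos: [0.3146, 0.4628, 0.2468]
eef_rot: [0.236, 0.972, -0.001, -0.0]
ft_force: [-0.1, 0.5, -0.5]
gripper_width: 0.999
```

jog_arm:
  moves: [-0.95,-0.45,-0.08,0.3,1,-0.9,-0.4,0,0.2,1,-0.9,-0.4,0,0.2,1,-0.9,-0.4,0,0.2,1,-0.9,-0.4,0,0,1]

```text
t: 1.35
tool_pos: [0.4279, 0.2991, 0.25]
eef_rot: [0.296, 0.955, -0.0, -0.0]
ft_force: [-0.2, 0.1, 0.3]
gripper_width: 0.996
```

```bash
python3 - <<'E'
from h import *
print(pose()[:2]); c,im=snap('wrist','w1.png'); np.save('w1.npy',c); 
plan([(.49,.07,.25,54.7,5),(.48,-.12,.24,54.7,5),(.44,-.29,.22,54.7,5)],1)
E
```

```text
(array([0.42785103, 0.29912908, 0.25000946]), np.float64(55.56695131824085))
t 1.4 at [0.4317 0.2924 0.2501] yaw 55.1 w 0.996 F [ 2.1 -4.1  0.2]
-0.88, -0.74, 0, 0.01, 1,
-0.88, -0.74, 0, 0.01, 1,
-0.88, -0.74, 0, 0.01, 1,
-0.87, -0.75, 0, 0.01, 1,
-0.88, -0.74, 0, 0, 1,
  -> [0.49   0.07   0.2501] 54.7
-0.51, -0.8, 0.05, 0, 1,
-0.51, -0.81, 0.05, 0, 1,
-0.51, -0.8, 0.05, 0, 1,
-0.5, -0.81, 0.05, 0, 1,
-0.51, -0.8, 0.05, 0, 1,
  -> [ 0.4801 -0.1199  0.2401] 54.7
-0.33, -0.81, 0.1, 0, 1,
-0.33, -0.81, 0.1, 0, 1,
-0.33, -0.81, 0.1, 0, 1,
-0.32, -0.81, 0.1, 0, 1,
-0.33, -0.81, 0.1, 0, 1,
  -> [ 0.4402 -0.2901  0.2201] 54.7
```

View pics/w1.png

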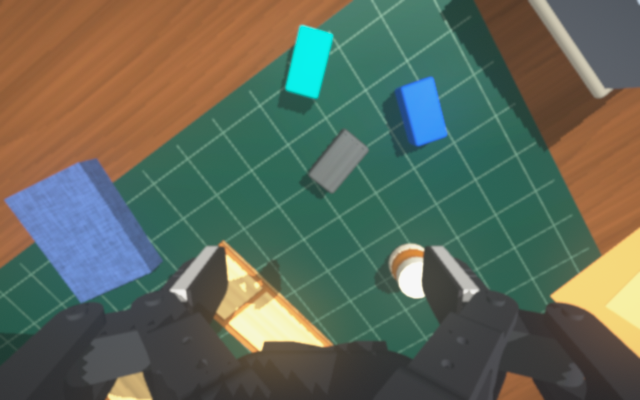

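jog_arm:
  moves: [-0.9,-0.75,0,0,1,-0.9,-0.75,0,0,1,-0.85,-0.75,0,0,1,-0.85,-0.75,0,0,1,-0.85,-0.75,0,0,1]

```text
t: 2.02
tool_pos: [0.4861, 0.0773, 0.2502]
eef_rot: [0.296, 0.955, -0.0, -0.0]
ft_force: [0.2, -0.5, 0.1]
gripper_width: 0.999
```

jog_arm:
  moves: [-0.5,-0.8,0.05,0,1,-0.5,-0.8,0.05,0,1,-0.5,-0.8,0.05,0,1,-0.5,-0.8,0.05,0,1,-0.5,-0.8,0.05,0,1]

```text
t: 2.65
tool_pos: [0.4779, -0.1108, 0.2401]
eef_rot: [0.296, 0.955, 0.0, -0.0]
ft_force: [0.7, -0.4, 0.2]
gripper_width: 0.997
```

jog_arm:
  moves: [-0.35,-0.8,0.1,0,1,-0.35,-0.8,0.1,0,1,-0.35,-0.8,0.1,0,1,-0.35,-0.8,0.1,0,1,0,0,0,0,1]

```text
t: 3.28
tool_pos: [0.4503, -0.2503, 0.2241]
eef_rot: [0.299, 0.954, -0.001, -0.001]
ft_force: [-0.3, 0.1, 0.1]
gripper_width: 1.002
```

```bash
python3 - <<'E'
from h import *
print(pose()[:2]); c,im=snap('wrist','w2.png'); np.save('w2.npy',c,allow_pickle=True); print(pose()[:2])
E
```

```text
(array([ 0.45030619, -0.25032127,  0.2240827 ]), np.float64(55.20339209154306))
(array([ 0.4512582 , -0.24815799,  0.22404638]), np.float64(55.3807477763736))
```

View pics/w2.png

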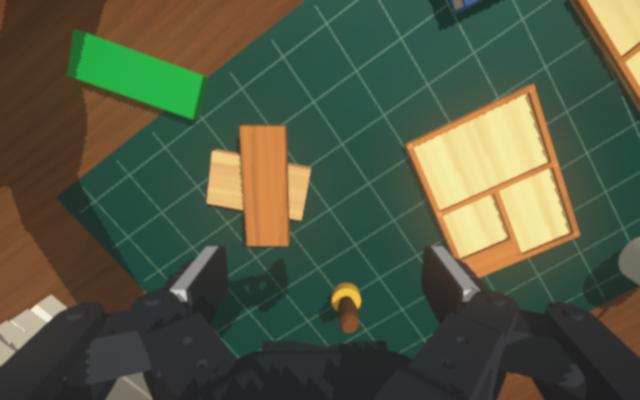

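```bash
cat >> h.py <<'E'
def quad(c,n,L,z):
    w=unproj(c,L,z)[:,:2]; m=w.mean(0)
    a=(w[1]-w[0])+(w[2]-w[3]); b=(w[2]-w[1])+(w[3]-w[0])
    print(n,m.round(4),'sides',np.round([np.linalg.norm(a)/2,np.linalg.norm(b)/2],4),'ang',np.degrees(np.arctan2(a[1],a[0])).round(1),np.degrees(np.arctan2(b[1],b[0])).round(1))
E
python3 - <<'E'
from h import *
im=cv2.imread('pics/w2.png')
cv2.imwrite('pics/w2a.png',cv2.resize(im[110:260,190:330],None,fx=5,fy=4,interpolation=cv2.INTER_CUBIC))
cv2.imwrite('pics/w2b.png',cv2.resize(im[75:295,395:595],None,fx=3,fy=2.7,interpolation=cv2.INTER_CUBIC))
c=np.load('w2.npy',allow_pickle=True).item()
print({k:v for k,v in c.items() if k!='pose'})
quad(c,'LB',[(239,126),(286,125),(289,246),(245,246)],.036)
quad(c,'SB',[(211,151),(311,165),(302,221),(206,205)],.018)
c1=np.load('w1.npy',allow_pickle=True).item()
quad(c1,'W',[(345,129),(368,148),(332,193),(308,177)],.034)
E
```

```text
{'fx': 326.2529033733929, 'fy': 326.2529033733929, 'cx': 324.23862304336944, 'cy': 195.0739379205851}
LB [ 0.4288 -0.3114] sides [0.0476 0.1297] ang 55.8 -35.5
SB [ 0.4237 -0.3215] sides [0.1083 0.0633] ang 46.1 -44.9
W [0.4315 0.3149] sides [0.0328 0.0655] ang 18.9 -71.9
```

View pics/w2a.png

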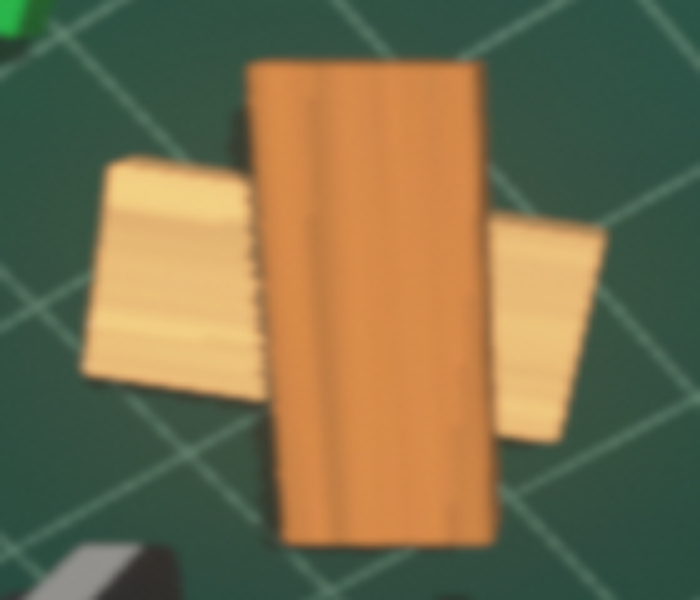

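View pics/w2b.png

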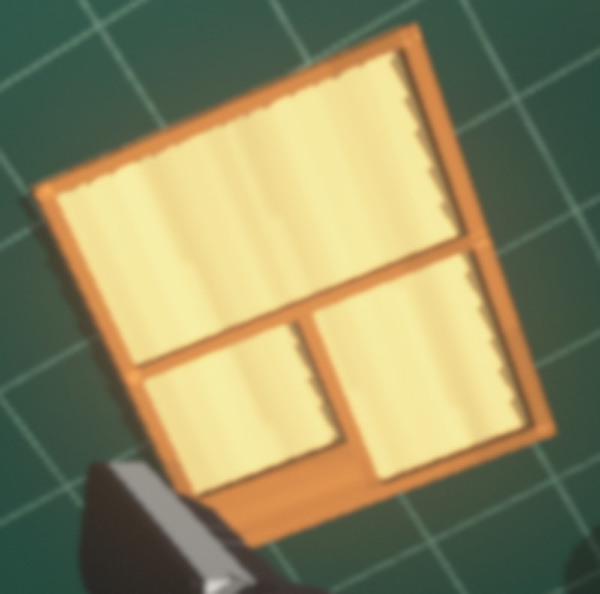

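```bash
python3 - <<'E'
from h import *
plan([(.429,-.312,.10,54.9,4),(.429,-.312,.021,54.9,3)],1)
E
```

```text
t 3.33 at [ 0.4513 -0.2482  0.224 ] yaw 55.4 w 0.999 F [-0.7  0.4  0.2]
-0.11, -0.41, 0.78, 0.02, 1,
-0.11, -0.41, 0.77, 0.01, 1,
-0.12, -0.4, 0.78, 0.02, 1,
-0.11, -0.41, 0.77, 0.01, 1,
  -> [ 0.4288 -0.312   0.1   ] 54.9
-0, 0, 0.66, 0, 1,
-0, 0, 0.66, 0, 1,
-0, 0, 0.66, 0, 1,
  -> [ 0.4288 -0.312   0.0208] 54.9
```

jog_arm:
  moves: [-0.11,-0.41,0.78,0.02,1,-0.11,-0.41,0.78,0.02,1,-0.11,-0.41,0.78,0.02,1,-0.11,-0.4,0.77,0,1,0,0,0.5,0,0.8]

```text
t: 3.95
tool_pos: [0.429, -0.3101, 0.0785]
eef_rot: [0.3, 0.954, 0.0, -0.001]
ft_force: [0.7, -0.7, -0.1]
gripper_width: 0.814
```

jog_arm:
  moves: [0,0,0,0,0.75,0,0,0,0,0.75]

```text
t: 4.2
tool_pos: [0.431, -0.3102, 0.0809]
eef_rot: [0.299, 0.954, 0.0, 0.001]
ft_force: [-0.1, -0.7, 0.5]
gripper_width: 0.749
```

```bash
python3 - <<'E'
from h import *
plan([(.429,-.312,.021,54.9,2)],.75)
c,im=snap('wrist','w3.png')
E
```

```text
t 4.2 at [ 0.431  -0.3102  0.0809] yaw 55.2 w 0.749 F [-0.1 -0.7  0.5]
0.01, -0.03, 0.75, 0.02, 0.75,
0.01, -0.04, 0.75, 0.02, 0.75,
  -> [ 0.4288 -0.312   0.0209] 54.9
```

View pics/w3.png

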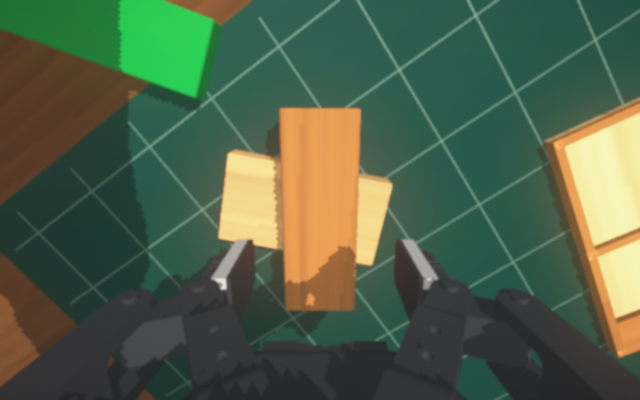

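jog_arm:
  moves: [0,-0.04,0.7,0.02,0.75,0,-0.04,0.7,0.02,0.75,0,0,0,0,0.75]

```text
t: 4.62
tool_pos: [0.4272, -0.3124, 0.0235]
eef_rot: [0.302, 0.953, 0.0, -0.001]
ft_force: [0.7, -0.8, -0.5]
gripper_width: 0.747
```

```bash
python3 - <<'E'
from h import *
plan([(.429,-.312,.021,54.9,1)],.75)
c,im=snap('wrist','w4.png')
quad(c,'LB',[(239,126),(286,125),(289,246),(245,246)],.036)
E
```

```text
t 4.62 at [ 0.4272 -0.3124  0.0235] yaw 54.8 w 0.747 F [ 0.7 -0.8 -0.5]
-0.03, 0.03, 0.06, -0.01, 0.75,
  -> [ 0.4289 -0.3121  0.0211] 54.9
LB [ 0.3853 -0.3127] sides [0.0187 0.051 ] ang 55.4 -35.9
```

View pics/w4.png

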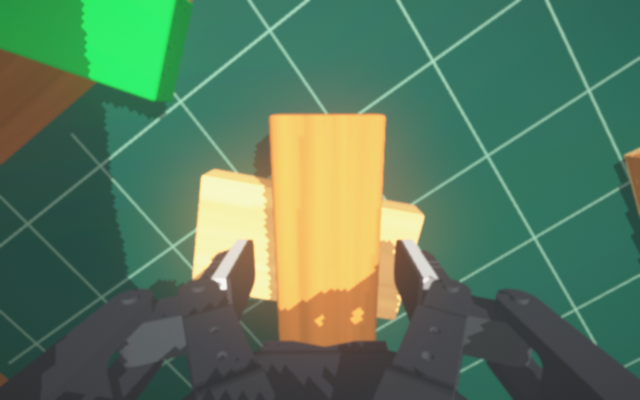

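jog_arm:
  moves: [0,0,0.07,0,0.7,0,0,0,0,0.4,0,0,0,0,0.4,0,0,0,0,0.4,0,0,0,0,0.4]
  newtons: 40

```text
t: 5.3
tool_pos: [0.429, -0.3142, 0.0226]
eef_rot: [0.303, 0.953, 0.0, 0.001]
ft_force: [-0.1, 0.7, 7.2]
gripper_width: 0.524
```

```bash
python3 - <<'E'
from h import *
plan([],.4)
c,im=snap('wrist','w5.png')
E
```

```text
t 5.3 at [ 0.429  -0.3142  0.0226] yaw 54.8 w 0.524 F [-0.1  0.7  7.2]
```

View pics/w5.png

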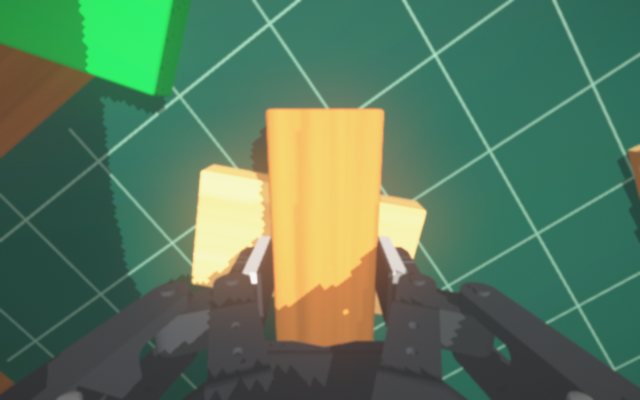

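jog_arm:
  moves: [0,0,-0.2,0,0.4,0,0,-0.3,0,0.4,0,0,-0.5,0,0.4,0,0,-0.8,0,0.4,0,0,-0.8,0,0.4]

```text
t: 5.98
tool_pos: [0.4275, -0.3137, 0.1271]
eef_rot: [0.303, 0.953, -0.0, 0.0]
ft_force: [-0.5, -0.4, 0.0]
gripper_width: 0.528
```

```bash
python3 - <<'E'
from h import *
c,im=snap('wrist','w6.png'); np.save('w6.npy',c)
# tray long: target centre of long bay
LT=np.array([.565,.1035]); a=np.radians(97.5)
t=LT+np.array([np.cos(a)*0-np.sin(a)*-.041,np.sin(a)*0+np.cos(a)*-.041]); print('bay',t)
plan([(.50,-.17,.14,33,5),(t[0],t[1],.14,7.5,7)],.4)
E
```

```text
bay [0.60564924 0.10885157]
t 6.03 at [ 0.4301 -0.316   0.1313] yaw 54.7 w 0.526 F [ 1.  -0.6  1.3]
0.14, 0.8, -0.04, 0.54, 0.4,
0.2, 0.78, -0.04, 0.54, 0.4,
0.25, 0.77, -0.05, 0.54, 0.4,
0.31, 0.75, -0.04, 0.55, 0.4,
0.37, 0.72, -0.05, 0.54, 0.4,
  -> [ 0.5    -0.1699  0.1401] 33.0
0.63, 0.86, 0, 0.46, 0.4,
0.68, 0.82, 0, 0.45, 0.4,
0.73, 0.77, 0, 0.46, 0.4,
0.78, 0.72, 0, 0.45, 0.4,
0.83, 0.67, 0, 0.46, 0.4,
0.87, 0.62, 0, 0.45, 0.4,
0.9, 0.57, 0, 0.46, 0.4,
  -> [0.6058 0.1088 0.1401] 7.5
```

View pics/w6.png

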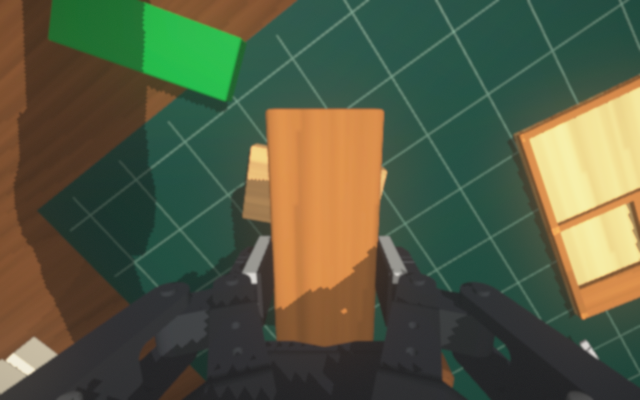

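jog_arm:
  moves: [0.15,0.8,-0.04,0.54,0.4,0.2,0.78,-0.04,0.54,0.4,0.25,0.77,-0.05,0.54,0.4,0.31,0.75,-0.04,0.54,0.4,0.37,0.72,-0.05,0.54,0.4]

```text
t: 6.65
tool_pos: [0.4975, -0.1664, 0.1351]
eef_rot: [0.477, 0.879, 0.0, 0.0]
ft_force: [0.4, -0.5, -1.4]
gripper_width: 0.523
```

jog_arm:
  moves: [0.63,0.86,0,0.46,0.4,0.68,0.82,0,0.45,0.4,0.73,0.77,0,0.46,0.4,0.78,0.72,0,0.45,0.4,0.83,0.67,0,0.46,0.4]

```text
t: 7.28
tool_pos: [0.5724, 0.0334, 0.1352]
eef_rot: [0.61, 0.792, 0.001, 0.0]
ft_force: [0.3, 0.3, -0.8]
gripper_width: 0.521
```

jog_arm:
  moves: [0.87,0.62,0,0.45,0.4,0.9,0.57,0,0.46,0.4,0,0,0,0,0.4]

```text
t: 7.65
tool_pos: [0.6032, 0.1185, 0.1347]
eef_rot: [0.655, 0.756, 0.001, -0.0]
ft_force: [0.1, -0.6, -1.6]
gripper_width: 0.523
```

```bash
python3 - <<'E'
from h import *
c,im=snap('wrist','w7.png'); np.save('w7.npy',c); print(np.array(c['pose']).round(4))
plan([(.6056,.1088,.03,7.5,4)],.4)
E
```

```text
[[ 9.900e-01 -1.361e-01 -3.830e-02  5.938e-01]
 [ 1.414e-01  9.545e-01  2.625e-01  1.851e-01]
 [ 8.000e-04 -2.653e-01  9.642e-01  2.772e-01]
 [ 0.000e+00  0.000e+00  0.000e+00  1.000e+00]]
t 7.7 at [0.6025 0.1149 0.1347] yaw 8.0 w 0.525 F [-0.5 -0.1 -0.7]
-0.04, 0.01, 0.65, 0.01, 0.4,
-0.04, 0.02, 0.66, 0.02, 0.4,
-0.04, 0.01, 0.65, 0.01, 0.4,
-0.04, 0.02, 0.66, 0.02, 0.4,
  -> [0.6057 0.1089 0.0299] 7.5
```

View pics/w7.png

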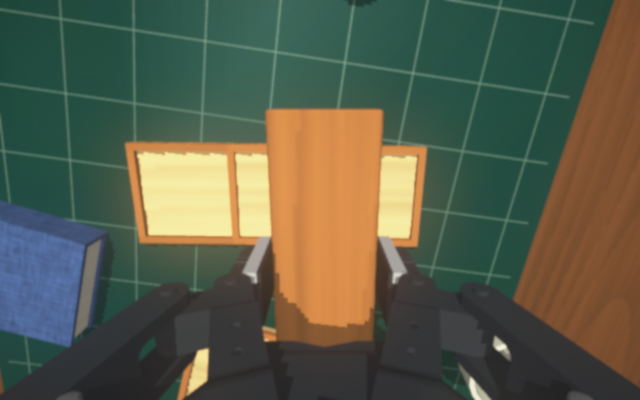

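jog_arm:
  moves: [0,0,0,-1,0.4,0,0,0,-1,0.4,0,0,0,-1,0.4,0,0,0,-1,0.4,0,0,0,-1,0.4]

```text
t: 8.32
tool_pos: [0.6017, 0.1094, 0.1348]
eef_rot: [0.36, 0.933, -0.0, 0.0]
ft_force: [-0.2, 0.5, -0.4]
gripper_width: 0.525
```

jog_arm:
  moves: [0,0,0,-1,0.4,0,0,0,-1,0.4,0,0,0,-1,0.4,0,0,0,-1,0.4,0,0,0,-1,0.4]

```text
t: 8.95
tool_pos: [0.6017, 0.1093, 0.1347]
eef_rot: [0.02, 1.0, -0.001, 0.0]
ft_force: [-0.3, -0.1, -0.3]
gripper_width: 0.523
```

jog_arm:
  moves: [0,0,0,-1,0.4,0,0,0,-0.2,0.4,0,0,0,0,0.4]

```text
t: 9.32
tool_pos: [0.602, 0.1106, 0.1344]
eef_rot: [-0.062, 0.998, -0.0, 0.0]
ft_force: [-0.6, -0.2, -1.3]
gripper_width: 0.526
```

```bash
python3 - <<'E'
from h import *
c,im=snap('wrist','w8.png'); np.save('w8.npy',c)
plan([(.6056,.1088,.03,97.5,4)],.4)
E
```

```text
t 9.38 at [0.602  0.111  0.1343] yaw 97.1 w 0.525 F [-0.5 -0.2 -1.2]
-0.02, -0.02, 0.65, -0.01, 0.4,
-0.02, -0.02, 0.65, -0.01, 0.4,
-0.02, -0.01, 0.65, -0.01, 0.4,
-0.02, -0.02, 0.66, -0.02, 0.4,
  -> [0.6055 0.1086 0.0299] 97.5
```

View pics/w8.png

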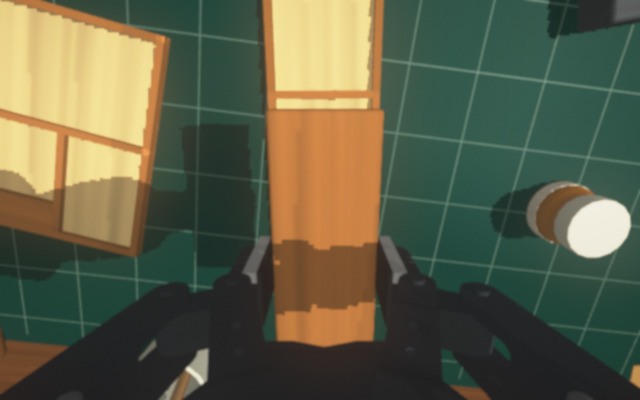

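jog_arm:
  moves: [-0.02,-0.02,0.7,-0.01,0.4,-0.02,-0.02,0.7,-0.01,0.4,-0.02,-0.02,0.7,-0.01,0.4,-0.02,0,0.6,-0.01,0.4,0,0,0,0,0.4]

```text
t: 10.0
tool_pos: [0.6033, 0.1094, 0.0239]
eef_rot: [-0.066, 0.998, -0.001, -0.003]
ft_force: [0.9, -0.9, -0.6]
gripper_width: 0.529
```

```bash
python3 - <<'E'
from h import *
c=np.load('w8.npy',allow_pickle=True).item(); print('div',unproj(c,[(324,96)],.01))
c,im=snap('wrist','w9.png'); np.save('w9.npy',c)
plan([(.6056,.1088,.0155,97.5,1)],.4)
E
```

```text
div [[0.52861927 0.10124368 0.01      ]]
t 10.05 at [0.6048 0.1096 0.0254] yaw 97.5 w 0.522 F [-0.4  0.8 -0.3]
-0.02, -0.02, 0.25, 0, 0.4,
  -> [0.6057 0.1089 0.0154] 97.5
```

View pics/w9.png

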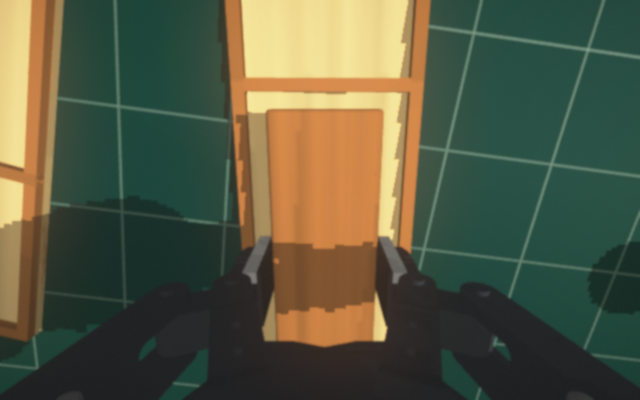

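jog_arm:
  moves: [-0.04,0.03,0.13,0,0.4,0,0,0.1,0,0.4,0,0,0,0,0.4]

```text
t: 10.42
tool_pos: [0.607, 0.1114, 0.0171]
eef_rot: [-0.066, 0.998, 0.0, 0.0]
ft_force: [-0.2, -0.1, -0.8]
gripper_width: 0.527
```

jog_arm:
  moves: [0,0,0,0,0.62,0,0,0,0,0.62]

```text
t: 10.68
tool_pos: [0.6074, 0.1113, 0.0173]
eef_rot: [-0.066, 0.998, 0.0, 0.0]
ft_force: [-0.2, 0.8, -0.1]
gripper_width: 0.618
```

```bash
python3 - <<'E'
from h import *
plan([],.4)
c,im=snap('wrist','w10.png'); np.save('w10.npy',c)
E
```

```text
t 10.68 at [0.6074 0.1113 0.0173] yaw 97.6 w 0.618 F [-0.2  0.8 -0.1]
```

View pics/w10.png

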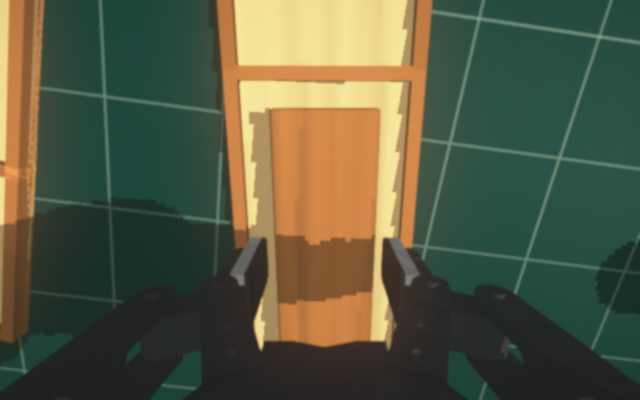

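```bash
python3 - <<'E'
from h import *
c=np.load('w8.npy',allow_pickle=True).item(); print('jar',unproj(c,[(592,227)],.05))
plan([(.607,.111,.12,97.5,3),(.60,.314,.13,97.5,6)],1)
E
```

```text
jar [[0.59752923 0.31001393 0.05      ]]
t 10.72 at [0.6073 0.1113 0.0173] yaw 97.6 w 0.626 F [-0.  -0.4  0.4]
0, -0, -0.86, 0, 1,
0, -0, -0.85, 0, 1,
0.01, -0.01, -0.86, 0.01, 1,
  -> [0.607  0.1109 0.1201] 97.5
-0.08, 0.84, -0.04, -0, 1,
-0.08, 0.84, -0.04, -0, 1,
-0.08, 0.84, -0.04, -0, 1,
-0.08, 0.85, -0.04, -0, 1,
-0.08, 0.84, -0.04, -0, 1,
-0.09, 0.85, -0.05, -0, 1,
  -> [0.6    0.3141 0.1301] 97.5
```

jog_arm:
  moves: [0,0,-0.85,0,0.62,0,0,-0.85,0,0.62,0,0,-0.85,0,1,-0.08,0.85,0,0,1,-0.08,0.85,0,0,1]

```text
t: 11.35
tool_pos: [0.6052, 0.1797, 0.1202]
eef_rot: [-0.065, 0.998, 0.0, 0.001]
ft_force: [-0.8, 1.2, -0.3]
gripper_width: 1.001
```

jog_arm:
  moves: [-0.08,0.85,0,0,1,-0.08,0.85,0,0,1,-0.08,0.85,0,0,1,-0.08,0.85,0,0,1,0,0,0,0,1]

```text
t: 11.98
tool_pos: [0.5975, 0.3217, 0.1187]
eef_rot: [-0.07, 0.998, 0.002, -0.0]
ft_force: [0.2, -0.8, -0.9]
gripper_width: 1.001
```

```bash
python3 - <<'E'
from h import *
plan([],1)
c,im=snap('wrist','w11.png'); np.save('w11.npy',c)
E
```

```text
t 11.97 at [0.5975 0.3217 0.1187] yaw 98.0 w 1.001 F [ 0.2 -0.8 -0.9]
```

View pics/w11.png

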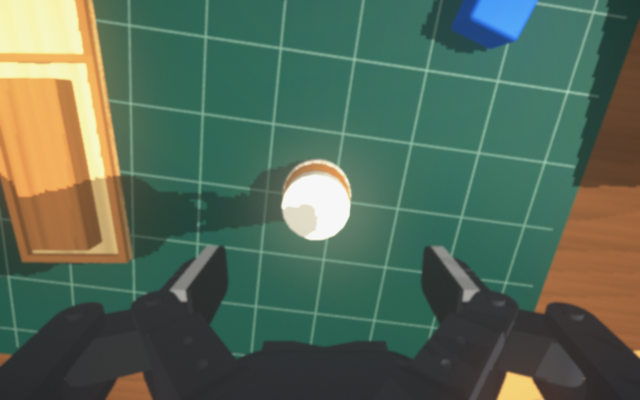

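```bash
python3 - <<'E'
from h import *
c=np.load('w11.npy',allow_pickle=True).item(); j=unproj(c,[(316,206)],.05)[0]; print('jar',j)
plan([(j[0],j[1],.022,97.5,3)],1)
E
```

```text
jar [0.59695661 0.3161036  0.05      ]
t 12.03 at [0.5983 0.3183 0.1187] yaw 97.8 w 0.996 F [ 0.5  0.3 -0.7]
0.01, -0.02, 0.81, 0.01, 1,
0.02, -0.01, 0.8, 0.01, 1,
0.01, -0.02, 0.81, 0.02, 1,
  -> [0.597  0.3161 0.0219] 97.5
```

jog_arm:
  moves: [0,-0.03,0.8,0.01,1,0,-0.03,0.8,0.01,1,0,0,0.8,0,1,0,0,0,0,1,0,0,0,0,0.8]

```text
t: 12.65
tool_pos: [0.6008, 0.3125, 0.0241]
eef_rot: [-0.064, 0.998, -0.0, 0.001]
ft_force: [1.6, 0.3, 0.5]
gripper_width: 0.817
```

```bash
python3 - <<'E'
from h import *
plan([],1)
c,im=snap('wrist','w12.png'); np.save('w12.npy',c)
E
```

```text
t 12.65 at [0.6008 0.3125 0.0241] yaw 97.3 w 0.817 F [1.6 0.3 0.5]
```

View pics/w12.png

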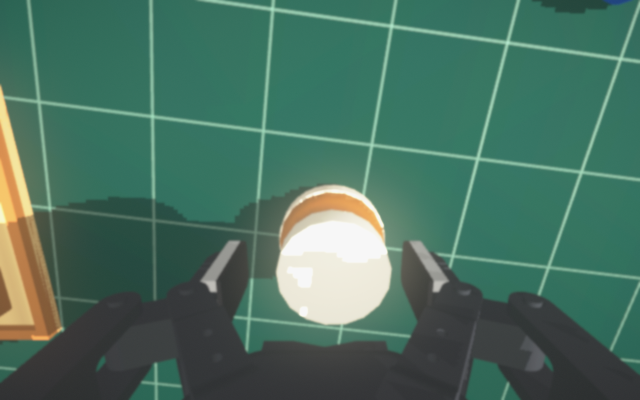

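```bash
python3 - <<'E'
from h import *
c=np.load('w12.npy',allow_pickle=True).item(); j=unproj(c,[(334,268)],.05)[0]; print('jar',j)
plan([(j[0],j[1],.022,97.5,1)],.8)
E
```

```text
jar [0.59508622 0.3155094  0.05      ]
t 12.7 at [0.6012 0.3132 0.0248] yaw 97.3 w 0.803 F [0.5 0.1 0.3]
0.14, 0.08, 0.07, -0.02, 0.8,
  -> [0.5952 0.3156 0.022 ] 97.5
```

jog_arm:
  moves: [0.1,0.07,0.05,0,0.8,0,0,0,0,0.5,0,0,0,0,0.5,0,0,0,0,0.5,0,0,0,0,0.5]

```text
t: 13.32
tool_pos: [0.5956, 0.3167, 0.0219]
eef_rot: [-0.065, 0.998, 0.001, 0.0]
ft_force: [-1.4, 0.4, 6.5]
gripper_width: 0.53
```

```bash
python3 - <<'E'
from h import *
LT=np.array([.566,.1055]); t=LT+.079*np.array([np.cos(np.radians(187.5)),np.sin(np.radians(187.5))]); print(t)
plan([(.597,.315,.11,97.5,3),(t[0],t[1],.11,97.5,6)],.5)
E
```

```text
[0.48767586 0.09518843]
t 13.32 at [0.5956 0.3167 0.0219] yaw 97.4 w 0.53 F [-1.4  0.4  6.5]
-0.01, -0.02, -0.73, -0, 0.5,
-0.01, -0.01, -0.74, -0, 0.5,
-0.01, -0.02, -0.73, -0.01, 0.5,
  -> [0.597  0.3149 0.1099] 97.5
0.57, -0.85, -0, 0, 0.5,
0.57, -0.85, -0, 0, 0.5,
0.57, -0.85, -0, 0, 0.5,
0.57, -0.85, -0, 0, 0.5,
0.57, -0.84, -0, 0, 0.5,
0.58, -0.85, -0, 0, 0.5,
  -> [0.4876 0.0951 0.1099] 97.5
```

```bash
python3 - <<'E'
from h import *
plan([],1)
c,im=snap('wrist','w13.png'); np.save('w13.npy',c)
c,im=snap('scene','s13.png'); cv2.imwrite('pics/s13c.png',cv2.resize(im[60:220,310:510,::-1],None,fx=4,fy=3.6,interpolation=cv2.INTER_CUBIC))
E
```

```text
t 13.32 at [0.5956 0.3167 0.0219] yaw 97.4 w 0.53 F [-1.4  0.4  6.5]
```

View pics/w13.png

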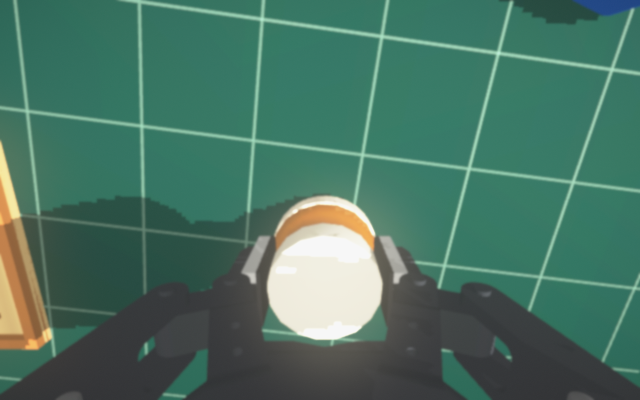

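View pics/s13c.png

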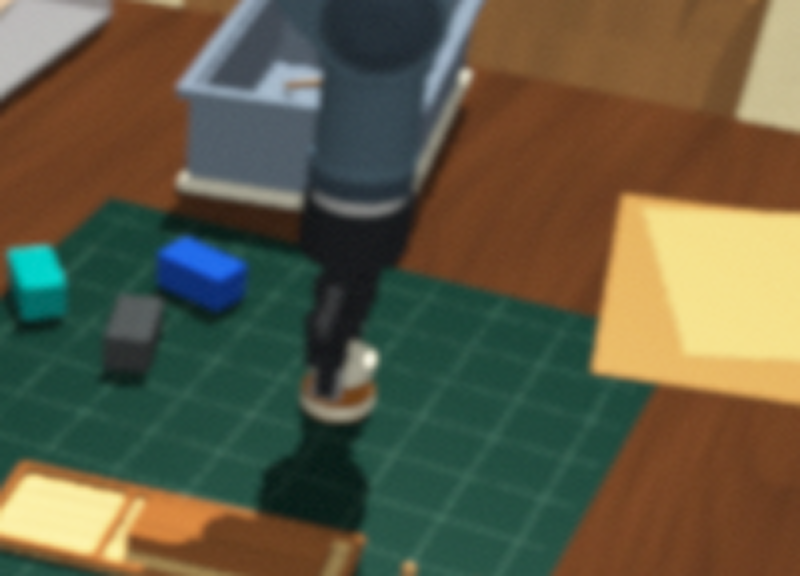

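jog_arm:
  moves: [0,0,-0.4,0,0.4,0,0,-0.7,0,0.4,0,0,-0.8,0,0.4,0,0,-0.5,0,0.4,0,0,0,0,0.4]

```text
t: 14.05
tool_pos: [0.5966, 0.3163, 0.119]
eef_rot: [-0.064, 0.998, 0.001, 0.002]
ft_force: [-0.6, 0.2, -0.6]
gripper_width: 0.535
```

jog_arm:
  moves: [0.57,-0.85,0,0,0.4,0.57,-0.85,0,0,0.4,0.57,-0.85,0,0,0.4,0.57,-0.85,0,0,0.4,0.57,-0.85,0,0,0.4]

```text
t: 14.68
tool_pos: [0.502, 0.131, 0.1154]
eef_rot: [-0.065, 0.998, -0.001, -0.001]
ft_force: [0.5, 0.5, -0.9]
gripper_width: 0.531
```

jog_arm:
  moves: [0.57,-0.85,0,0,0.4,0,0,0,0,0.4]

```text
t: 14.92
tool_pos: [0.4824, 0.0915, 0.1151]
eef_rot: [-0.062, 0.998, -0.001, -0.003]
ft_force: [-0.6, 1.1, -0.7]
gripper_width: 0.532
```

```bash
python3 - <<'E'
from h import *
plan([(.4877,.0955,.028,97.5,3)],.4)
c,im=snap('wrist','w14.png'); np.save('w14.npy',c)
E
```

```text
t 14.93 at [0.4824 0.0915 0.1151] yaw 97.1 w 0.532 F [-0.6  1.1 -0.7]
-0.05, 0.03, 0.73, -0.02, 0.4,
-0.05, 0.03, 0.72, -0.02, 0.4,
-0.05, 0.02, 0.73, -0.02, 0.4,
  -> [0.4879 0.0954 0.0279] 97.5
```

View pics/w14.png

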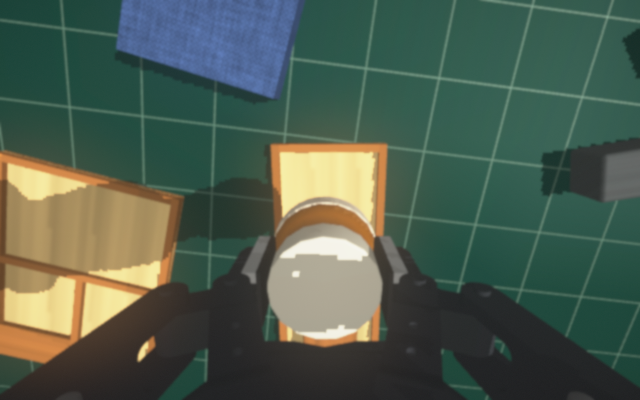

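jog_arm:
  moves: [-0.05,0.03,0.7,0,0.4,-0.05,0.03,0.5,0,0.4,0,0,0,0,0.4]

```text
t: 15.35
tool_pos: [0.4879, 0.0998, 0.0669]
eef_rot: [-0.066, 0.998, -0.001, -0.002]
ft_force: [-0.2, -0.6, -1.2]
gripper_width: 0.53
```

```bash
python3 - <<'E'
from h import *
c=np.load('w14.npy',allow_pickle=True).item(); e=unproj(c,[(271,145),(386,144)],.01); print(e); print(e.mean(0)[:2]+.044*np.array([.991,.131]))
plan([(.4877,.0955,.027,97.5,2)],.4)
c,im=snap('wrist','w15.png'); np.save('w15.npy',c)
E
```

```text
[[0.44895352 0.04656351 0.01      ]
 [0.43757813 0.13267446 0.01      ]]
[0.48686983 0.09538299]
t 15.35 at [0.4879 0.0998 0.0669] yaw 97.5 w 0.53 F [-0.2 -0.6 -1.2]
0.01, -0.05, 0.5, 0, 0.4,
0.01, -0.06, 0.5, 0.01, 0.4,
  -> [0.4876 0.0953 0.0269] 97.5
```

View pics/w15.png

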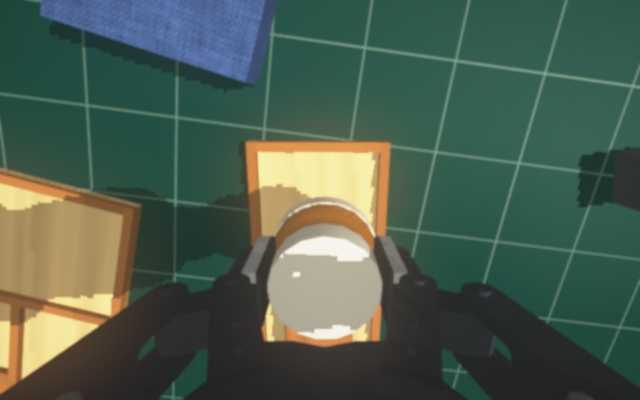

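jog_arm:
  moves: [0,-0.05,0.45,0,0.4,0,-0.05,0.35,0,0.4,0,0,0.1,0,0.4,0,0,0,0,0.4]

```text
t: 15.9
tool_pos: [0.4896, 0.0946, 0.0324]
eef_rot: [-0.064, 0.998, -0.0, -0.0]
ft_force: [-0.3, 0.6, -0.4]
gripper_width: 0.528
```

```bash
python3 - <<'E'
from h import *
plan([(.4872,.0955,.027,97.5,2)],.4)
c,im=snap('wrist','w16.png'); np.save('w16.npy',c)
E
```

```text
t 15.9 at [0.4896 0.0946 0.0324] yaw 97.4 w 0.528 F [-0.3  0.6 -0.4]
0.03, 0.01, 0.07, -0.01, 0.4,
0.03, 0.02, 0.07, -0, 0.4,
  -> [0.4871 0.0955 0.0268] 97.5
```

View pics/w16.png

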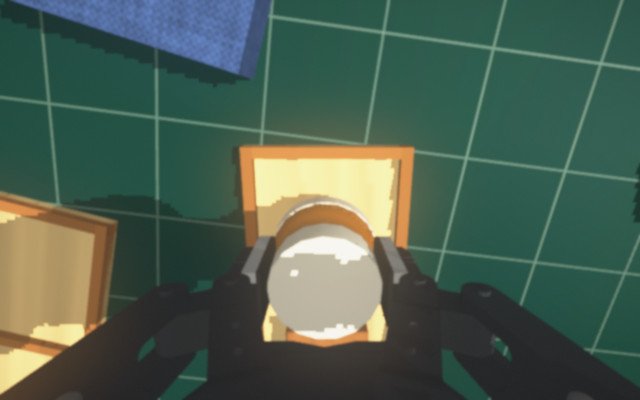

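jog_arm:
  moves: [0.04,0.02,0.06,0,0.4,0.02,0,0.06,0,0.4,0,0,0,0,0.4]

```text
t: 16.32
tool_pos: [0.4872, 0.0955, 0.028]
eef_rot: [-0.065, 0.998, 0.0, -0.0]
ft_force: [-0.0, -0.2, -0.9]
gripper_width: 0.531
```

jog_arm:
  moves: [0,0,0,0,0.7,0,0,0,0,0.8]

```text
t: 16.58
tool_pos: [0.4879, 0.0955, 0.0283]
eef_rot: [-0.065, 0.998, 0.0, 0.0]
ft_force: [0.2, -0.3, 0.1]
gripper_width: 0.801
```

jog_arm:
  moves: [0,0,-0.7,0,0.8,0,0,-0.8,0,1,0,0,-0.8,0,1,0,0,-0.6,0,1]

```text
t: 17.08
tool_pos: [0.4881, 0.0955, 0.1457]
eef_rot: [-0.064, 0.998, 0.0, 0.001]
ft_force: [1.0, 0.3, -0.1]
gripper_width: 1.005
```

```bash
python3 - <<'E'
from h import *
plan([(.53,-.10,.15,60,6),(.424,-.322,.13,44.5,6)],1)
c,im=snap('wrist','w17.png'); np.save('w17.npy',c)
E
```

```text
t 17.07 at [0.4881 0.0955 0.1457] yaw 97.4 w 1.005 F [ 1.   0.3 -0.1]
-0.07, -0.83, -0.02, 0.78, 1,
-0.16, -0.82, -0.02, 0.78, 1,
-0.24, -0.8, -0.02, 0.78, 1,
-0.33, -0.76, -0.02, 0.78, 1,
-0.41, -0.72, -0.01, 0.78, 1,
-0.49, -0.68, -0.02, 0.77, 1,
  -> [ 0.5298 -0.1001  0.1501] 60.0
-0.08, -1.02, 0.08, 0.32, 1, !!!
-0.13, -1.02, 0.08, 0.32, 1, !!!
-0.17, -1.01, 0.09, 0.33, 1, !!!
-0.22, -1, 0.08, 0.32, 1,
-0.26, -0.99, 0.09, 0.33, 1,
-0.3, -0.98, 0.08, 0.32, 1,
  -> [ 0.4239 -0.322   0.1301] 44.5
```

View pics/w17.png

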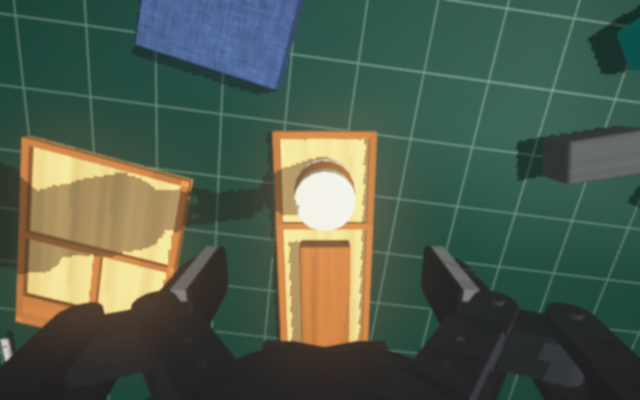

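```bash
python3 - <<'E'
from h import *
plan([(.53,-.10,.16,34,8),(.424,-.32,.15,-45.5,10)],1)
E
```

```text
t 17.12 at [0.4904 0.0959 0.1485] yaw 97.4 w 0.995 F [-0.1  0.3  1.4]
-0.04, -0.62, -0.04, 0.99, 1,
-0.13, -0.61, -0.04, 0.99, 1,
-0.21, -0.59, -0.03, 0.99, 1,
-0.29, -0.55, -0.04, 0.99, 1,
-0.37, -0.51, -0.03, 0.99, 1,
-0.43, -0.45, -0.04, 0.99, 1,
-0.49, -0.39, -0.03, 0.99, 1,
-0.54, -0.31, -0.04, 0.99, 1,
  -> [ 0.53   -0.0999  0.1601] 34.0
-0.31, -0.53, 0.03, 0.99, 1,
-0.38, -0.48, 0.02, 0.99, 1,
-0.44, -0.42, 0.03, 0.99, 1,
-0.49, -0.36, 0.02, 1, 1,
-0.54, -0.29, 0.03, 0.99, 1,
-0.57, -0.21, 0.02, 1, 1,
-0.6, -0.13, 0.03, 0.99, 1,
-0.61, -0.04, 0.02, 1, 1,
-0.61, 0.04, 0.03, 0.99, 1,
-0.6, 0.13, 0.02, 1, 1,
  -> [ 0.424  -0.3202  0.1501] -45.5
```

jog_arm:
  moves: [-0.04,-0.62,-0.04,0.99,1,-0.13,-0.61,-0.04,0.99,1,-0.21,-0.59,-0.04,0.99,1,-0.29,-0.55,-0.04,0.99,1,-0.37,-0.51,-0.04,0.99,1]

```text
t: 17.75
tool_pos: [0.5121, -0.0278, 0.1518]
eef_rot: [0.279, 0.96, 0.0, -0.0]
ft_force: [-1.0, 0.2, 0.3]
gripper_width: 0.998
```

jog_arm:
  moves: [-0.43,-0.45,-0.04,0.99,1,-0.49,-0.39,-0.04,0.99,1,-0.54,-0.31,0,0.99,1,-0.31,-0.53,0,0.99,1,-0.38,-0.48,0,0.99,1]

```text
t: 18.38
tool_pos: [0.5058, -0.1454, 0.1549]
eef_rot: [0.588, 0.809, -0.0, 0.0]
ft_force: [-0.1, -0.5, 0.2]
gripper_width: 0.999
```

jog_arm:
  moves: [-0.44,-0.42,0,0.99,1,-0.49,-0.36,0,1,1,-0.54,-0.29,0.03,0.99,1,-0.57,-0.21,0.03,1,1,-0.6,-0.13,0.03,0.99,1]

```text
t: 19.0
tool_pos: [0.4526, -0.255, 0.1513]
eef_rot: [0.828, 0.561, -0.0, 0.0]
ft_force: [0.5, 0.3, 0.1]
gripper_width: 0.999
```

jog_arm:
  moves: [-0.61,-0.04,0.03,1,1,-0.61,0.04,0.03,0.99,1,-0.6,0.13,0.03,1,1,0,0,0,0,1]

```text
t: 19.5
tool_pos: [0.4198, -0.3226, 0.1479]
eef_rot: [0.926, 0.378, -0.001, 0.0]
ft_force: [0.1, 0.4, -0.7]
gripper_width: 1.001
```

```bash
python3 - <<'E'
from h import *
plan([(.424,-.322,.06,-45.5,3)],1)
c,im=snap('wrist','w18.png'); np.save('w18.npy',c)
E
```

```text
t 19.5 at [ 0.4198 -0.3226  0.1479] yaw -45.6 w 1.001 F [ 0.1  0.4 -0.7]
0.03, 0.02, 0.73, -0.01, 1,
0.03, 0.02, 0.73, -0, 1,
0.03, 0.02, 0.74, -0.01, 1,
  -> [ 0.424  -0.3218  0.0599] -45.5
```

View pics/w18.png

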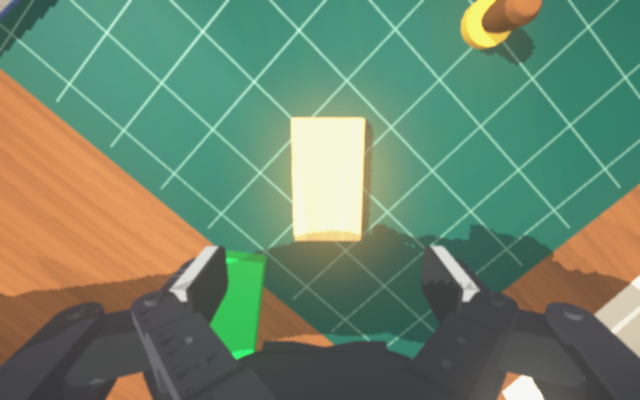

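```bash
python3 - <<'E'
from h import *
c=np.load('w18.npy',allow_pickle=True).item()
quad(c,'SB',[(291,118),(364,118),(361,241),(294,241)],.018)
g=unproj(c,[(265,256),(225,250),(252,355)],.018); print(g)
t=np.array([.424,-.322]); a=np.radians(-45.5); y=np.array([np.cos(a),np.sin(a)]); x=np.array([-y[1],y[0]])
for q in g: print('tool x,y',(q[:2]-t)@x,(q[:2]-t)@y)
c2=np.load('w2.npy',allow_pickle=True).item()
g=unproj(c2,[(70,75),(80,30),(204,78),(196,119)],.018); print(g)
for q in g: print('tool x,y',(q[:2]-t)@x,(q[:2]-t)@y)
E
```

```text
SB [ 0.4239 -0.3226] sides [0.0599 0.1081] ang -45.7 -135.5
[[ 0.33486361 -0.32996056  0.018     ]
 [ 0.31390803 -0.2999737   0.018     ]
 [ 0.24402507 -0.39297847  0.018     ]]
tool x,y -0.06915619817553867 -0.056798648980263274
tool x,y -0.06308470697878191 -0.09287475073553773
tool x,y -0.17811666664161602 -0.0755206721813097
[[ 0.22462709 -0.40589318  0.018     ]
 [ 0.20122402 -0.36727653  0.018     ]
 [ 0.30400939 -0.29684037  0.018     ]
 [ 0.33008412 -0.32997199  0.018     ]]
tool x,y -0.20100432182301003 -0.07990547112886093
tool x,y -0.190629803106369 -0.12385224268627872
tool x,y -0.06794873728211911 -0.10204764913177375
tool x,y -0.07257318669132397 -0.06014048032745053
```

jog_arm:
  moves: [0.04,0.02,0.8,0,1,0.04,0.02,0.8,0,1,0.02,0,0.8,0,1,0,0,0.5,0,1,0,0,0,0,1]

```text
t: 20.18
tool_pos: [0.4253, -0.3166, 0.0305]
eef_rot: [0.925, 0.381, -0.001, -0.002]
ft_force: [-0.0, 0.2, -0.6]
gripper_width: 0.999
```

```bash
python3 - <<'E'
from h import *
plan([(.424,-.3225,.0125,-45.6,2)],1)
c,im=snap('wrist','w19.png'); np.save('w19.npy',c)
E
```

```text
t 20.18 at [ 0.4253 -0.3166  0.0305] yaw -45.2 w 0.999 F [-0.   0.2 -0.6]
-0.06, 0.04, 0.22, 0.02, 1,
-0.07, 0.04, 0.23, 0.02, 1,
  -> [ 0.4238 -0.3225  0.0125] -45.6
```

View pics/w19.png

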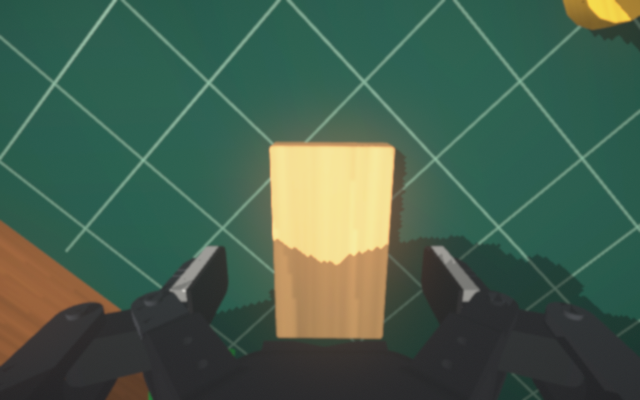

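```bash
python3 - <<'E'
from h import *
c=np.load('w19.npy',allow_pickle=True).item()
quad(c,'SB',[(269,146),(395,147),(383,338),(276,338)],.018)
plan([(.4238,-.3225,.0125,-45.6,2)],1)
E
```

```text
SB [ 0.4243 -0.3224] sides [0.0598 0.1071] ang -45.4 -135.7
t 20.23 at [ 0.4259 -0.3176  0.0316] yaw -45.3 w 1.002 F [-0.7  0.1  0.7]
-0.06, 0.02, 0.24, 0.02, 1,
-0.06, 0.03, 0.24, 0.02, 1,
  -> [ 0.4239 -0.3224  0.0124] -45.6
```

jog_arm:
  moves: [-0.06,0.04,0.24,0.03,1,-0.05,0.04,0.22,0,1,0,0,0,0,0.8,0,0,0,0,0.8]

```text
t: 20.72
tool_pos: [0.4245, -0.3247, 0.0138]
eef_rot: [0.926, 0.377, 0.0, 0.0]
ft_force: [0.2, -0.6, -0.0]
gripper_width: 0.802
```

```bash
python3 - <<'E'
from h import *
plan([(.4238,-.3225,.0125,-45.6,1)],1)
E
```

```text
t 20.73 at [ 0.4245 -0.3247  0.0138] yaw -45.7 w 0.802 F [ 0.2 -0.6 -0. ]
0.03, -0.05, 0.03, -0.02, 1,
  -> [ 0.4239 -0.3224  0.0126] -45.6
```

jog_arm:
  moves: [0.03,-0.03,0.03,0,0.5,0,0,0,0,0.5,0,0,0,0,0.5,0,0,0,0,0.5]

```text
t: 21.22
tool_pos: [0.4255, -0.3246, 0.0162]
eef_rot: [0.926, 0.376, 0.002, 0.0]
ft_force: [-4.3, 4.0, 23.5]
gripper_width: 0.503
```

jog_arm:
  moves: [0,0,-0.3,0,0.5,0,0,-0.6,0,0.5,0,0,-0.8,0,0.5,0,0,-0.8,0,0.5,0,0,0,0,0.5]

```text
t: 21.85
tool_pos: [0.4262, -0.324, 0.1148]
eef_rot: [0.926, 0.377, 0.002, 0.002]
ft_force: [-0.1, 0.3, -0.6]
gripper_width: 0.5
```

```bash
python3 - <<'E'
from h import *
ST=np.array([.583,-.1065]); a=np.radians(-8.2); 
for m in [(-.047,0),(.044,.034),(.031,-.034)]: print(ST+[np.cos(a)*m[0]-np.sin(a)*m[1],np.sin(a)*m[0]+np.cos(a)*m[1]])
t=ST-.047*np.array([np.cos(a),np.sin(a)])
plan([(t[0],t[1],.115,-8.2,6)],.5)
c,im=snap('wrist','w20.png'); np.save('w20.npy',c)
E
```

```text
[ 0.53648052 -0.09979644]
[ 0.63139954 -0.07912328]
[ 0.60883368 -0.14457389]
t 21.85 at [ 0.4262 -0.324   0.1148] yaw -45.7 w 0.5 F [-0.1  0.3 -0.6]
0.98, -0.35, -0, -0.78, 0.5,
1.01, -0.24, -0, -0.78, 0.5, !!!
1.03, -0.13, -0, -0.78, 0.5, !!!
1.04, -0.01, -0, -0.78, 0.5, !!!
1.04, 0.1, -0, -0.78, 0.5, !!!
1.02, 0.21, -0.01, -0.79, 0.5, !!!
  -> [ 0.5363 -0.0998  0.1152] -8.2
```

View pics/w20.png

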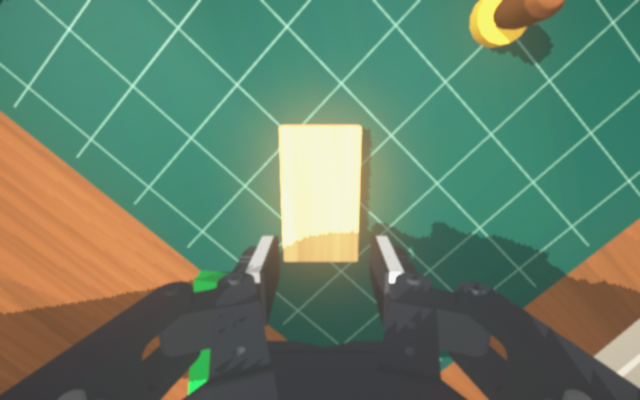

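```bash
python3 - <<'E'
from h import *
c=np.load('w20.npy',allow_pickle=True).item()
quad(c,'SB',[(279,125),(362,125),(358,262),(285,262)],.018)
plan([(.424,-.3225,.03,-45.6,3)],1)
E
```

```text
SB [ 0.4247 -0.3229] sides [0.0593 0.1083] ang -45.8 -135.5
t 21.9 at [ 0.4254 -0.3229  0.1133] yaw -45.7 w 0.5 F [-0.2 -0.2  0. ]
-0.01, -0.01, 0.69, -0, 1,
-0, -0.01, 0.7, -0.01, 1,
-0.01, -0.01, 0.69, -0, 1,
  -> [ 0.4239 -0.3226  0.0301] -45.6
```

Board hardly moved. The fingers had ridden on its top because the open pads stand farther back; regrip lower.

jog_arm:
  moves: [0,0,0,0,1,-0.02,-0.01,0.6,0,1,-0.01,0,0.7,0,1,0,0,0.7,0,1,0,0,0,0,1]

```text
t: 22.52
tool_pos: [0.4207, -0.3214, 0.0296]
eef_rot: [0.926, 0.377, -0.002, -0.003]
ft_force: [-0.2, 0.1, 0.1]
gripper_width: 1.004
```

jog_arm:
  moves: [0,0,0,0,1]

```text
t: 22.65
tool_pos: [0.4231, -0.3237, 0.0326]
eef_rot: [0.926, 0.377, -0.0, 0.0]
ft_force: [-0.5, -0.5, 0.8]
gripper_width: 0.999
```

```bash
python3 - <<'E'
from h import *
plan([(.4245,-.3225,.002,-45.6,2)],1)
c,im=snap('wrist','w21.png'); np.save('w21.npy',c)
E
```

```text
t 22.65 at [ 0.4231 -0.3237  0.0326] yaw -45.7 w 0.999 F [-0.5 -0.5  0.8]
0.02, 0, 0.38, -0.01, 1,
0.03, 0, 0.38, -0.01, 1,
  -> [ 0.4245 -0.3223  0.0022] -45.6
```

View pics/w21.png

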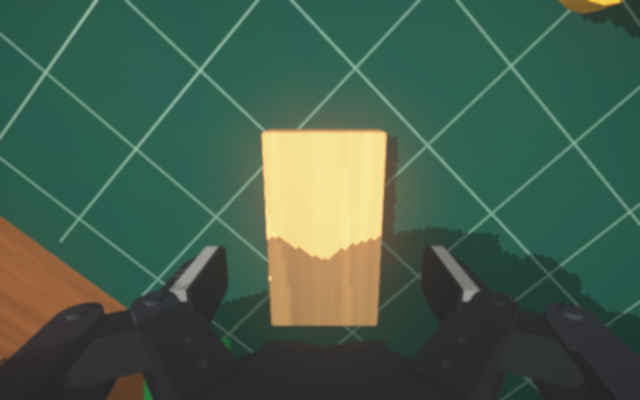

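jog_arm:
  moves: [0.02,0,0.38,0,1,0.02,0,0.36,0,1,0,0,0,0,1,0,0,0,0,1]

```text
t: 23.2
tool_pos: [0.4244, -0.3223, 0.0027]
eef_rot: [0.926, 0.377, -0.0, -0.0]
ft_force: [0.1, 0.2, 0.0]
gripper_width: 0.999
```

jog_arm:
  moves: [0,0,0,0,0.6,0,0,0,0,0.6,0,0,0,0,0.6,0,0,0,0,0.6]

```text
t: 23.7
tool_pos: [0.425, -0.3228, 0.0035]
eef_rot: [0.926, 0.377, 0.0, 0.0]
ft_force: [0.3, 0.9, 5.7]
gripper_width: 0.685
```

```bash
python3 - <<'E'
from h import *
plan([],1)
c,im=snap('wrist','w22.png'); np.save('w22.npy',c)
E
```

```text
t 23.7 at [ 0.425  -0.3228  0.0035] yaw -45.7 w 0.685 F [0.3 0.9 5.7]
```

View pics/w22.png

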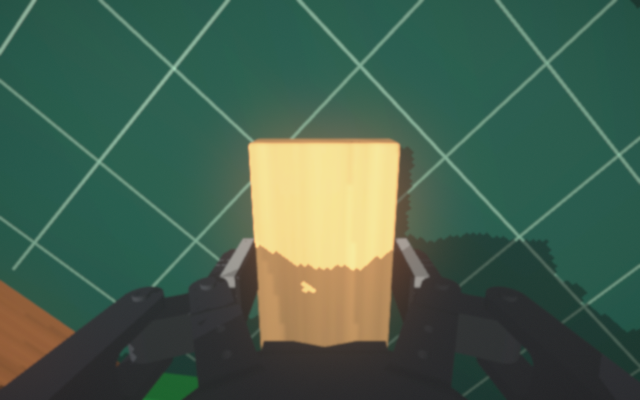

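jog_arm:
  moves: [0,0,-0.3,0,0.5,0,0,-0.6,0,0.5,0,0,-0.8,0,0.5,0,0,-0.8,0,0.5,0,0,0,0,0.5]

```text
t: 24.38
tool_pos: [0.4259, -0.3233, 0.1051]
eef_rot: [0.926, 0.377, 0.002, 0.002]
ft_force: [-0.2, -1.2, -1.1]
gripper_width: 0.692
```

```bash
python3 - <<'E'
from h import *
plan([(.5365,-.099,.115,-8.2,7)],.5)
c,im=snap('wrist','w23.png'); np.save('w23.npy',c)
E
```

```text
t 24.38 at [ 0.4259 -0.3233  0.1051] yaw -45.7 w 0.692 F [-0.2 -1.2 -1.1]
0.84, -0.3, -0.04, -0.67, 0.5,
0.87, -0.22, -0.03, -0.67, 0.5,
0.88, -0.13, -0.04, -0.67, 0.5,
0.89, -0.05, -0.03, -0.67, 0.5,
0.89, 0.03, -0.04, -0.67, 0.5,
0.89, 0.11, -0.03, -0.67, 0.5,
0.87, 0.2, -0.04, -0.67, 0.5,
  -> [ 0.5366 -0.0991  0.1151] -8.2
```

View pics/w23.png

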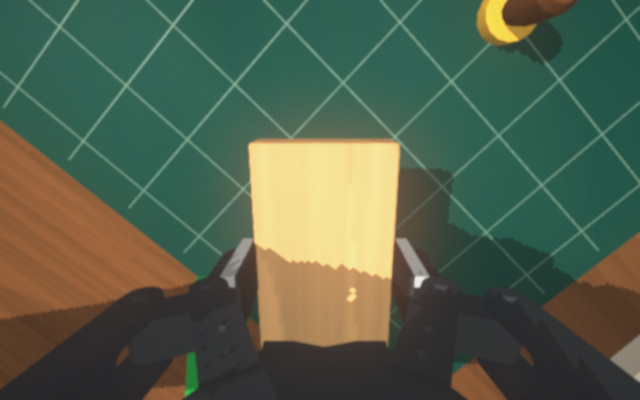

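jog_arm:
  moves: [0.84,-0.3,-0.04,-0.67,0.5,0.87,-0.22,-0.03,-0.67,0.5,0.88,-0.13,-0.04,-0.67,0.5,0.89,-0.05,-0.03,-0.67,0.5,0.89,0.03,-0.04,-0.67,0.5]

```text
t: 25.05
tool_pos: [0.5026, -0.1604, 0.1086]
eef_rot: [0.813, 0.583, -0.001, -0.001]
ft_force: [0.2, -0.4, -2.3]
gripper_width: 0.692
```

jog_arm:
  moves: [0.89,0.11,0,-0.67,0.5,0.85,0.2,0,-0.67,0.5,0,0,0,0,0.5,0,0,0,0,0.5]

```text
t: 25.55
tool_pos: [0.5343, -0.0991, 0.1095]
eef_rot: [0.756, 0.655, -0.001, -0.0]
ft_force: [-0.2, 0.1, -0.4]
gripper_width: 0.688
```

```bash
python3 - <<'E'
from h import *
plan([(.5365,-.099,.03,-8.2,3)],.5)
c,im=snap('wrist','w24.png'); np.save('w24.npy',c)
E
```

```text
t 25.55 at [ 0.5343 -0.0991  0.1095] yaw -8.2 w 0.688 F [-0.2  0.1 -0.4]
0, 0.02, 0.66, 0, 0.5,
0.01, 0.02, 0.66, 0, 0.5,
0, 0.01, 0.67, 0, 0.5,
  -> [ 0.5363 -0.099   0.0299] -8.2
```

View pics/w24.png

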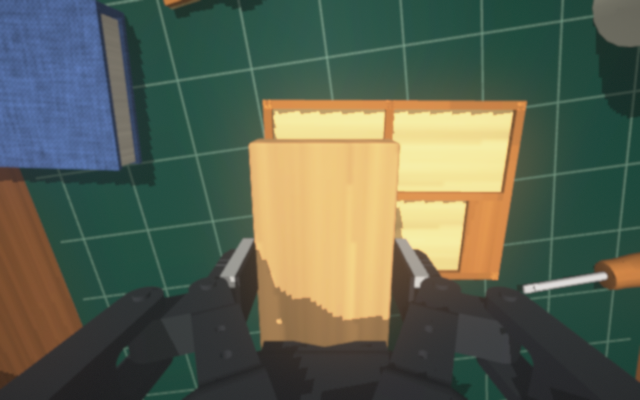

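```bash
python3 - <<'E'
from h import *
c=np.load('w24.npy',allow_pickle=True).item()
p,e=fitrect([(c,np.array([(264,101),(526,102),(497,279)]),np.array([[-94,71,10],[94,71,10],[94,-71,10]])/1000)],[.58,-.1,-.14]); print(p,np.degrees(p[2]),e)
a=p[2]
for m in [(-.047,0),(.044,.034),(.031,-.034)]: print(p[:2]+[np.cos(a)*m[0]-np.sin(a)*m[1],np.sin(a)*m[0]+np.cos(a)*m[1]])
E
```

```text
[ 0.58348756 -0.10738637 -0.14740547] -8.445711272878498 1.2798203160958224
[ 0.53699725 -0.10048337]
[ 0.63200406 -0.08021746]
[ 0.60915772 -0.14557069]
```

jog_arm:
  moves: [0,0.03,0.7,0,0.5,0,0.03,0.7,0,0.5,0,0,0.5,0,0.5,0,0,0,0,0.5,0,0,0,0,0.5]

```text
t: 26.22
tool_pos: [0.5378, -0.0999, 0.0348]
eef_rot: [0.756, 0.654, 0.0, 0.001]
ft_force: [0.7, 0.9, -1.3]
gripper_width: 0.693
```

```bash
python3 - <<'E'
from h import *
plan([(.5367,-.100,.0085,-8.4,2)],.5)
c,im=snap('wrist','w25.png'); np.save('w25.npy',c)
E
```

```text
t 26.23 at [ 0.5378 -0.0999  0.0348] yaw -8.2 w 0.693 F [ 0.7  0.9 -1.3]
-0, -0.01, 0.33, 0.01, 0.5,
-0.01, -0.02, 0.33, 0.01, 0.5,
  -> [ 0.5366 -0.1001  0.0084] -8.4
```

View pics/w25.png

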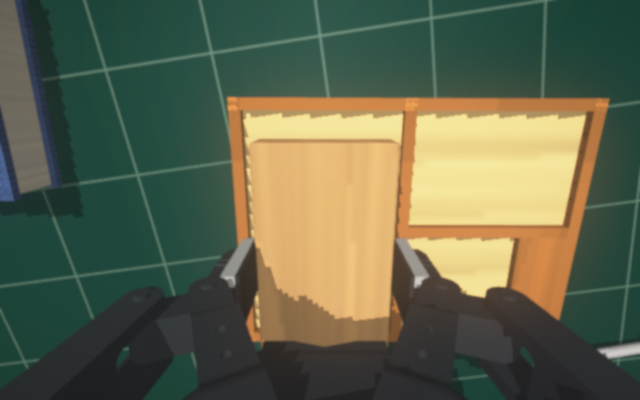

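jog_arm:
  moves: [0,-0.01,0.3,0.01,0.5,0,-0.01,0.3,0.01,0.5,0,0,0,0,0.5,0,0,0,0,0.5]

```text
t: 26.78
tool_pos: [0.5361, -0.099, 0.0098]
eef_rot: [0.757, 0.654, -0.0, -0.0]
ft_force: [-0.6, -0.0, -1.1]
gripper_width: 0.687
```

```bash
python3 - <<'E'
from h import *
plan([],.5)
c,im=snap('wrist','w26.png'); np.save('w26.npy',c)
E
```

```text
t 26.77 at [ 0.5361 -0.099   0.0098] yaw -8.3 w 0.687 F [-0.6 -0.  -1.1]
```

View pics/w26.png

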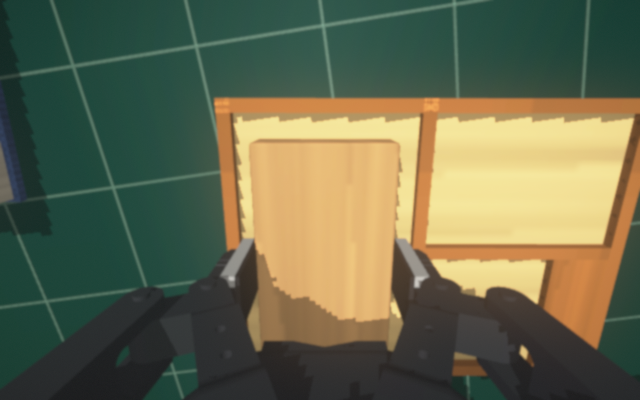

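jog_arm:
  moves: [0,0,0.04,0,0.5,0,0,0,0,0.85,0,0,0,0,0.85]

```text
t: 27.2
tool_pos: [0.5367, -0.0991, 0.0086]
eef_rot: [0.757, 0.654, 0.0, 0.0]
ft_force: [0.6, 0.5, -0.5]
gripper_width: 0.851
```

jog_arm:
  moves: [0,0,-0.6,0,0.9,0,0,-0.8,0,1,0,0,-0.8,0,1,0,0,-0.8,0,1,0,0,0,0,1]

```text
t: 27.82
tool_pos: [0.5388, -0.0996, 0.1311]
eef_rot: [0.757, 0.654, 0.002, 0.002]
ft_force: [0.7, 0.3, 0.2]
gripper_width: 1.0
```

```bash
python3 - <<'E'
from h import *
plan([(.54,.12,.16,10,6),(.432,.314,.13,19,6)],1)
c,im=snap('wrist','w27.png'); np.save('w27.npy',c)
E
```

```text
t 27.82 at [ 0.5388 -0.0996  0.1311] yaw -8.4 w 1.0 F [0.7 0.3 0.2]
0.91, -0.13, -0.12, -0.38, 1,
0.91, -0.08, -0.12, -0.38, 1,
0.91, -0.03, -0.12, -0.38, 1,
0.92, 0.02, -0.12, -0.39, 1,
0.91, 0.07, -0.12, -0.38, 1,
0.91, 0.11, -0.12, -0.39, 1,
  -> [0.5401 0.1201 0.1599] 10.0
0.87, -0.3, 0.12, -0.19, 1,
0.88, -0.28, 0.13, -0.19, 1,
0.89, -0.26, 0.12, -0.19, 1,
0.9, -0.23, 0.13, -0.18, 1,
0.9, -0.21, 0.12, -0.19, 1,
0.91, -0.18, 0.13, -0.18, 1,
  -> [0.4321 0.3142 0.1299] 19.0
```

View pics/w27.png

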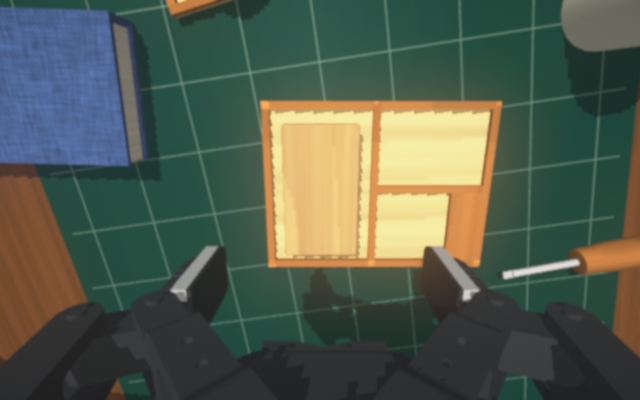

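jog_arm:
  moves: [0.91,-0.13,-0.12,-0.38,1,0.91,-0.08,-0.12,-0.38,1,0.91,-0.03,-0.12,-0.38,1,0.92,0.02,-0.12,-0.38,1,0.91,0.07,-0.12,-0.38,1]
  newtons: 60

```text
t: 28.5
tool_pos: [0.5364, 0.0852, 0.151]
eef_rot: [0.663, 0.749, -0.001, -0.001]
ft_force: [0.3, 0.6, -0.4]
gripper_width: 1.002
```

jog_arm:
  moves: [0.91,0.11,-0.12,-0.38,1,0.87,-0.3,0.12,-0.19,1,0.88,-0.28,0.13,-0.19,1,0.89,-0.26,0.12,-0.19,1,0.9,-0.23,0.13,-0.19,1]

```text
t: 29.12
tool_pos: [0.4642, 0.2506, 0.1356]
eef_rot: [0.602, 0.799, -0.001, -0.0]
ft_force: [0.3, 0.0, 0.6]
gripper_width: 1.002
```

jog_arm:
  moves: [0.9,-0.21,0.12,-0.19,1,0.8,-0.18,0.12,-0.15,1,0,0,0,0,1,0,0,0,0,1]

```text
t: 29.62
tool_pos: [0.4313, 0.3095, 0.1268]
eef_rot: [0.583, 0.812, -0.001, 0.0]
ft_force: [0.6, 0.1, 0.3]
gripper_width: 1.0
```

```bash
python3 - <<'E'
from h import *
plan([(.432,.3145,.04,18.5,3)],1)
c,im=snap('wrist','w28.png'); np.save('w28.npy',c)
E
```

```text
t 29.62 at [0.4313 0.3095 0.1268] yaw 18.7 w 1.0 F [0.6 0.1 0.3]
0.04, 0.02, 0.72, 0.01, 1,
0.04, 0.02, 0.72, 0.01, 1,
0.03, 0.02, 0.73, 0, 1,
  -> [0.4322 0.3145 0.04  ] 18.5
```

View pics/w28.png

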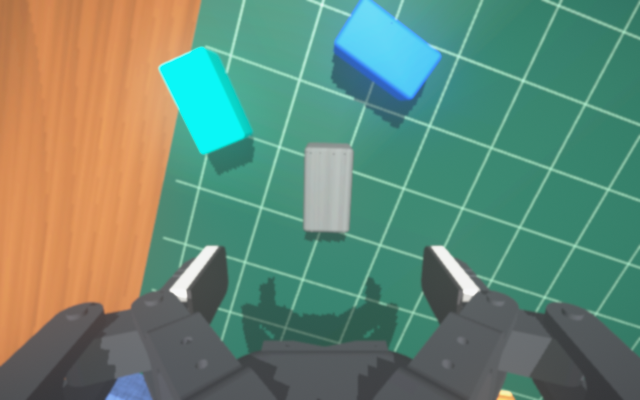

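```bash
python3 - <<'E'
from h import *
c=np.load('w28.npy',allow_pickle=True).item()
quad(c,'W',[(306,147),(353,147),(350,232),(304,230)],.034)
plan([(.432,.3145,.04,18.5,3)],1)
E
```

```text
W [0.4323 0.3159] sides [0.0346 0.0647] ang 17.3 -72.8
t 29.68 at [0.4319 0.3091 0.1271] yaw 18.6 w 0.998 F [-0.2  1.1 -0.1]
0.04, 0.01, 0.73, 0, 1,
0.04, 0.02, 0.72, 0, 1,
0.05, 0.01, 0.73, 0.01, 1,
  -> [0.4318 0.3145 0.0399] 18.5
```

jog_arm:
  moves: [0.06,0.01,0.7,0.04,1,0.06,0.01,0.7,0.04,1,0.03,0,0.7,0,1,0,0,0.5,0,1,0,0,0,0,1]

```text
t: 30.3
tool_pos: [0.43, 0.3148, 0.0224]
eef_rot: [0.588, 0.809, -0.002, -0.0]
ft_force: [1.2, -0.3, 0.1]
gripper_width: 1.001
```

jog_arm:
  moves: [0,0,0,0,1,0,0,0,0,0.9]

```text
t: 30.55
tool_pos: [0.4314, 0.3173, 0.0248]
eef_rot: [0.588, 0.809, 0.001, 0.0]
ft_force: [0.5, -0.4, -0.5]
gripper_width: 0.898
```

```bash
python3 - <<'E'
from h import *
plan([(.432,.315,.008,18.0,2)],1)
c,im=snap('wrist','w29.png'); np.save('w29.npy',c)
E
```

```text
t 30.55 at [0.4314 0.3173 0.0248] yaw 18.0 w 0.898 F [ 0.5 -0.4 -0.5]
-0.03, -0, 0.21, 0, 1,
-0.03, -0, 0.21, 0, 1,
  -> [0.4322 0.315  0.008 ] 18.0
```

View pics/w29.png

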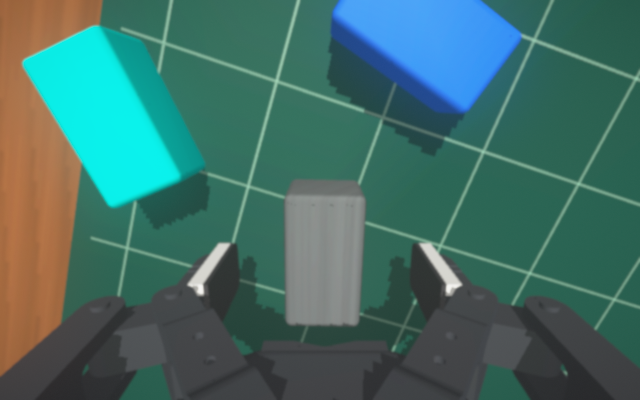

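jog_arm:
  moves: [-0.02,0,0.21,0,0.9,-0.02,0,0.2,0,0.9,0,0,0,0,0.9,0,0,0,0,0.9]

```text
t: 31.1
tool_pos: [0.4309, 0.315, 0.007]
eef_rot: [0.587, 0.809, -0.0, 0.0]
ft_force: [-0.1, 0.6, -0.1]
gripper_width: 0.899
```

jog_arm:
  moves: [0,0,0,0,0.2,0,0,0,0,0.2,0,0,0,0,0.2,0,0,0,0,0.2,0,0,0,0,0.2]

```text
t: 31.72
tool_pos: [0.4317, 0.3155, 0.0078]
eef_rot: [0.587, 0.809, 0.001, 0.0]
ft_force: [1.1, 0.0, 3.8]
gripper_width: 0.407
```

jog_arm:
  moves: [0,0,-0.3,0,0.2,0,0,-0.5,0,0.2,0,0,-0.8,0,0.2,0,0,-0.8,0,0.2,0,0,0,0,0.2]

```text
t: 32.35
tool_pos: [0.4328, 0.3165, 0.1061]
eef_rot: [0.587, 0.809, 0.003, 0.0]
ft_force: [0.5, -0.0, -5.2]
gripper_width: 0.411
```

```bash
python3 - <<'E'
from h import *
plan([(.54,.12,.13,50,6),(.632,-.080,.12,81.6,6)],.2)
c,im=snap('wrist','w30.png'); np.save('w30.npy',c)
E
```

```text
t 32.35 at [0.4328 0.3165 0.1061] yaw 18.0 w 0.411 F [ 0.5 -0.  -5.2]
-0.92, 0.17, -0.1, -0.67, 0.2,
-0.93, 0.09, -0.1, -0.66, 0.2,
-0.93, -0, -0.1, -0.67, 0.2,
-0.93, -0.09, -0.1, -0.66, 0.2,
-0.91, -0.17, -0.1, -0.67, 0.2,
-0.9, -0.26, -0.1, -0.66, 0.2,
  -> [0.5401 0.1201 0.1301] 50.0
-0.83, -0.39, 0.04, -0.66, 0.2,
-0.79, -0.47, 0.04, -0.66, 0.2,
-0.74, -0.54, 0.04, -0.66, 0.2,
-0.69, -0.6, 0.04, -0.66, 0.2,
-0.63, -0.66, 0.05, -0.66, 0.2,
-0.57, -0.72, 0.04, -0.65, 0.2,
  -> [ 0.6319 -0.0798  0.1201] 81.6
```

View pics/w30.png

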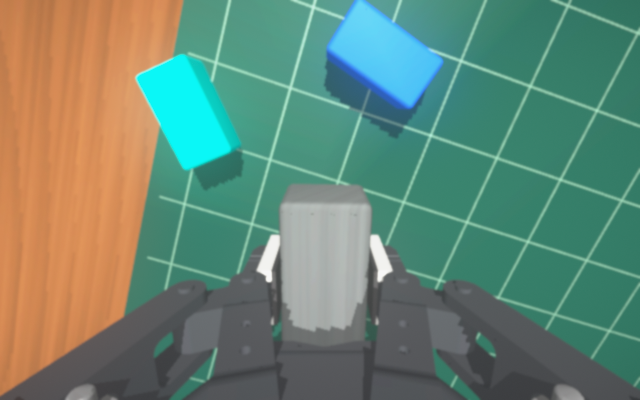

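jog_arm:
  moves: [-0.92,0.17,-0.15,-0.67,0.2,-0.93,0.09,-0.15,-0.67,0.2,-0.93,0,-0.1,-0.67,0.2,-0.93,-0.09,-0.1,-0.66,0.2,-0.91,-0.17,-0.1,-0.66,0.2]

```text
t: 33.02
tool_pos: [0.519, 0.1502, 0.1253]
eef_rot: [0.384, 0.923, -0.002, -0.002]
ft_force: [-0.2, -0.2, -5.1]
gripper_width: 0.412
```

jog_arm:
  moves: [-0.9,-0.26,-0.1,-0.66,0.2,-0.83,-0.39,0.04,-0.66,0.2,-0.79,-0.47,0.04,-0.66,0.2,-0.74,-0.54,0.04,-0.66,0.2,-0.69,-0.6,0.04,-0.66,0.2]

```text
t: 33.65
tool_pos: [0.5978, -0.0153, 0.1222]
eef_rot: [0.163, 0.987, -0.0, -0.002]
ft_force: [0.5, 0.2, -5.5]
gripper_width: 0.406
```

jog_arm:
  moves: [-0.63,-0.66,0.05,-0.66,0.2,-0.55,-0.7,0.05,-0.66,0.2,0,0,0,0,0.2,0,0,0,0,0.2]

```text
t: 34.15
tool_pos: [0.6277, -0.0795, 0.1185]
eef_rot: [0.073, 0.997, 0.0, -0.002]
ft_force: [-0.7, 1.3, -4.2]
gripper_width: 0.412
```

```bash
python3 - <<'E'
from h import *
plan([(.632,-.0798,.04,81.6,3)],.2)
c,im=snap('wrist','w31.png'); np.save('w31.npy',c)
E
```

```text
t 34.15 at [ 0.6277 -0.0795  0.1185] yaw 81.6 w 0.412 F [-0.7  1.3 -4.2]
-0.04, 0, 0.65, -0, 0.2,
-0.03, 0, 0.66, -0, 0.2,
-0.04, 0.01, 0.65, -0, 0.2,
  -> [ 0.6321 -0.0797  0.0401] 81.6
```

View pics/w31.png

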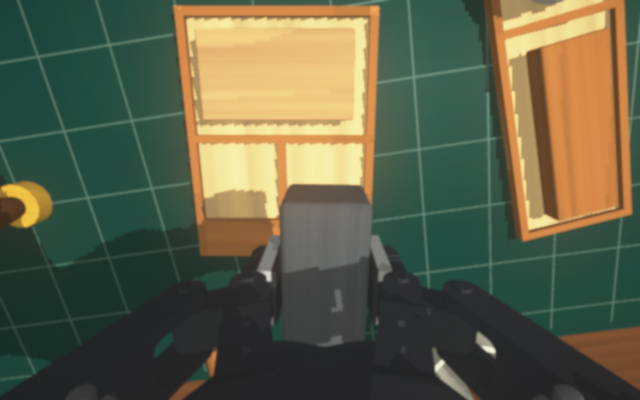

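jog_arm:
  moves: [-0.04,0,0.65,0,0.2,-0.03,0,0.65,0,0.2,-0.03,0,0.5,0,0.2,0,0,0,0,0.2,0,0,0,0,0.2]

```text
t: 34.83
tool_pos: [0.6343, -0.0804, 0.0495]
eef_rot: [0.073, 0.997, -0.0, 0.001]
ft_force: [0.2, -1.7, -5.3]
gripper_width: 0.415
```

```bash
python3 - <<'E'
from h import *
c=np.load('w31.npy',allow_pickle=True).item()
p,e=fitrect([(c,np.array([(176,8),(380,8),(200,256)]),np.array([[-94,-71,10],[-94,71,10],[94,-71,10]])/1000)],[.58,-.1,-.14]); print(p,np.degrees(p[2]),e)
a=p[2]
for m in [(-.047,0),(.044,.034),(.031,-.034)]: print(p[:2]+[np.cos(a)*m[0]-np.sin(a)*m[1],np.sin(a)*m[0]+np.cos(a)*m[1]])
plan([(.632,-.0798,.0145,81.6,2)],.2)
c,im=snap('wrist','w32.png'); np.save('w32.npy',c)
E
```

```text
[ 0.58500023 -0.10605132 -0.15299059] -8.7657151399359 1.07425116639277
[ 0.5385492  -0.09888878]
[ 0.63366771 -0.0791538 ]
[ 0.61045673 -0.14437842]
t 34.83 at [ 0.6343 -0.0804  0.0495] yaw 81.7 w 0.415 F [ 0.2 -1.7 -5.3]
0.03, 0, 0.44, 0.01, 0.2,
0.03, 0.01, 0.44, 0, 0.2,
  -> [ 0.632  -0.0797  0.0143] 81.6
```

View pics/w32.png

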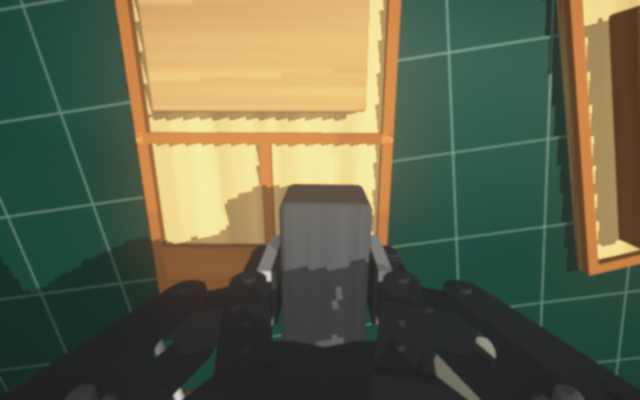

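jog_arm:
  moves: [0.01,0.02,0.45,0,0.2,0.01,0,0.33,0,0.2,0,0,0,0,0.2,0,0,0,0,0.2]

```text
t: 35.38
tool_pos: [0.6329, -0.0799, 0.0174]
eef_rot: [0.073, 0.997, -0.0, -0.0]
ft_force: [-0.4, -0.4, -4.9]
gripper_width: 0.409
```

```bash
python3 - <<'E'
from h import *
plan([(.633,-.0795,.0135,81.6,1)],.2)
c,im=snap('wrist','w33.png'); np.save('w33.npy',c)
E
```

```text
t 35.38 at [ 0.6329 -0.0799  0.0174] yaw 81.6 w 0.409 F [-0.4 -0.4 -4.9]
-0, 0.01, 0.1, 0.01, 0.2,
  -> [ 0.6329 -0.0795  0.0134] 81.6
```

View pics/w33.png

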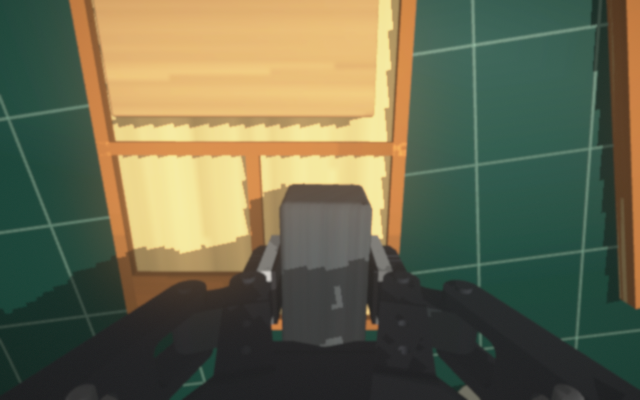

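jog_arm:
  moves: [0,0,0.08,0,0.2,0,0,0.03,0,0.2,0,0,0,0,0.2]

```text
t: 35.8
tool_pos: [0.6329, -0.0796, 0.0132]
eef_rot: [0.073, 0.997, 0.0, -0.0]
ft_force: [-0.5, 0.8, -5.9]
gripper_width: 0.407
```

jog_arm:
  moves: [0,0,0,0,0.6,0,0,0,0,0.6]

```text
t: 36.05
tool_pos: [0.6346, -0.0801, 0.0147]
eef_rot: [0.073, 0.997, -0.0, 0.002]
ft_force: [0.0, -0.5, -0.1]
gripper_width: 0.599
```

jog_arm:
  moves: [0,0,-0.6,0,0.6,0,0,-0.8,0,0.8,0,0,-0.8,0,1,0,0,-0.7,0,1,0,0,0,0,1]

```text
t: 36.67
tool_pos: [0.6362, -0.0807, 0.1345]
eef_rot: [0.073, 0.997, 0.0, 0.005]
ft_force: [0.0, 0.2, 0.6]
gripper_width: 1.004
```

```bash
python3 - <<'E'
from h import *
plan([(.55,-.30,.18,30,7),(.59,-.32,.16,30,2)],1)
c,im=snap('wrist','w34.png'); np.save('w34.npy',c)
E
```

```text
t 36.67 at [ 0.6362 -0.0807  0.1345] yaw 81.6 w 1.004 F [0.  0.2 0.6]
0.19, -0.82, -0.16, 0.92, 1,
0.08, -0.84, -0.16, 0.92, 1,
-0.02, -0.84, -0.16, 0.92, 1,
-0.13, -0.83, -0.16, 0.92, 1,
-0.24, -0.81, -0.17, 0.92, 1,
-0.34, -0.77, -0.16, 0.93, 1,
-0.43, -0.72, -0.17, 0.92, 1,
  -> [ 0.55   -0.3     0.1801] 30.0
-0.47, 0.31, 0.25, 0, 1,
-0.46, 0.31, 0.25, 0, 1,
  -> [ 0.59   -0.3198  0.1601] 30.0
```

View pics/w34.png

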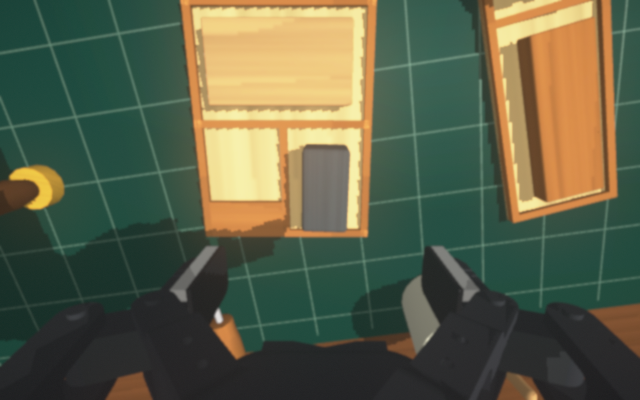

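```bash
python3 - <<'E'
from h import *
c=np.load('w34.npy',allow_pickle=True).item()
print('stamp foot',unproj(c,[(39,188)],.014))
plan([(.58,-.2,.16,37,6),(.597,-.318,.14,-8.4,6)],1)
E
```

```text
stamp foot [[ 0.60192856 -0.31486406  0.014     ]]
t 36.73 at [ 0.6347 -0.0801  0.1323] yaw 81.6 w 0.999 F [-0.2 -0.2  0.2]
0.15, -0.53, -0.12, 0.93, 1,
0.08, -0.54, -0.11, 0.93, 1,
0.01, -0.55, -0.12, 0.93, 1,
-0.06, -0.55, -0.11, 0.93, 1,
-0.12, -0.53, -0.12, 0.93, 1,
-0.2, -0.51, -0.11, 0.93, 1,
  -> [ 0.5802 -0.2     0.1599] 37.0
-0.43, -0.24, 0.08, 0.95, 1,
-0.46, -0.18, 0.08, 0.94, 1,
-0.48, -0.12, 0.08, 0.95, 1,
-0.5, -0.05, 0.09, 0.94, 1,
-0.5, 0.01, 0.08, 0.95, 1,
-0.49, 0.08, 0.09, 0.94, 1,
  -> [ 0.597  -0.318   0.1399] -8.4
```

jog_arm:
  moves: [0.15,-0.53,-0.12,0.93,1,0.08,-0.54,-0.12,0.93,1,0.01,-0.55,-0.12,0.93,1,-0.06,-0.55,-0.12,0.93,1,-0.12,-0.53,-0.12,0.93,1]
  newtons: 50

```text
t: 37.35
tool_pos: [0.5863, -0.1799, 0.1526]
eef_rot: [0.389, 0.921, -0.0, -0.001]
ft_force: [1.0, -0.8, -0.4]
gripper_width: 0.998
```

jog_arm:
  moves: [-0.2,-0.51,-0.1,0.93,1,-0.43,-0.24,0.08,0.95,1,-0.46,-0.18,0.08,0.94,1,-0.48,-0.12,0.08,0.95,1,-0.5,-0.05,0.08,0.94,1]

```text
t: 37.98
tool_pos: [0.589, -0.2782, 0.1434]
eef_rot: [0.666, 0.746, -0.0, -0.001]
ft_force: [0.0, -0.9, -0.1]
gripper_width: 1.0
```

jog_arm:
  moves: [-0.5,0.01,0.08,0.95,1,-0.45,0.08,0.08,0.94,1,0,0,0,0,1,0,0,0,0,1]

```text
t: 38.48
tool_pos: [0.5952, -0.3149, 0.1375]
eef_rot: [0.756, 0.655, 0.0, -0.001]
ft_force: [0.2, -0.2, 0.1]
gripper_width: 1.003
```

```bash
python3 - <<'E'
from h import *
plan([],1)
c,im=snap('wrist','w35.png'); np.save('w35.npy',c)
E
```

```text
t 38.48 at [ 0.5952 -0.3149  0.1375] yaw -8.2 w 1.003 F [ 0.2 -0.2  0.1]
```

View pics/w35.png

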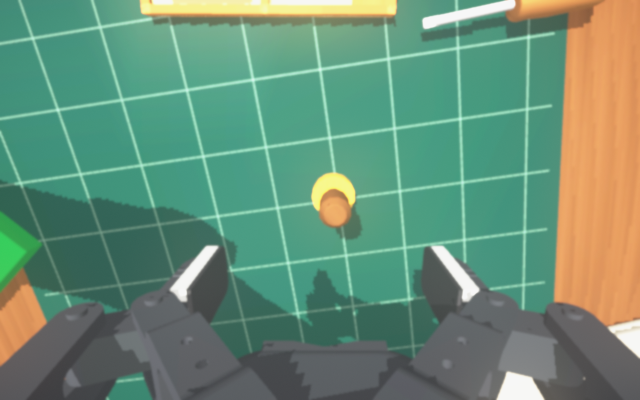

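```bash
python3 - <<'E'
from h import *
c=np.load('w35.npy',allow_pickle=True).item()
print(unproj(c,[(333,194)],.014),unproj(c,[(335.5,209)],.058))
plan([(.600,-.321,.07,-8.4,3)],1)
E
```

```text
[[ 0.6016926  -0.32091522  0.014     ]] [[ 0.60255821 -0.3201281   0.058     ]]
t 38.52 at [ 0.5955 -0.3145  0.1377] yaw -8.2 w 1.003 F [ 0.  -0.3  0. ]
-0.05, 0.04, 0.56, 0.01, 1,
-0.05, 0.05, 0.57, 0.01, 1,
-0.04, 0.04, 0.56, 0, 1,
  -> [ 0.5998 -0.3208  0.0701] -8.4
```

jog_arm:
  moves: [-0.05,0.06,0.6,0.01,1,-0.05,0.06,0.6,0.01,1,-0.03,0.05,0.5,0,0.8,0,0,0.4,0,0.7,0,0,0,0,0.7]

```text
t: 39.15
tool_pos: [0.6, -0.3213, 0.0517]
eef_rot: [0.758, 0.653, -0.001, -0.002]
ft_force: [-0.3, 0.0, 0.3]
gripper_width: 0.698
```

jog_arm:
  moves: [0,0,0,0,0.7,0,0,0,0,0.7]

```text
t: 39.4
tool_pos: [0.6021, -0.3228, 0.0553]
eef_rot: [0.758, 0.653, 0.0, 0.001]
ft_force: [0.2, -0.5, -0.2]
gripper_width: 0.698
```

```bash
python3 - <<'E'
from h import *
plan([(.6018,-.3207,.026,-8.4,2)],.7)
c,im=snap('wrist','w36.png'); np.save('w36.npy',c)
E
```

```text
t 39.4 at [ 0.6021 -0.3228  0.0553] yaw -8.5 w 0.698 F [ 0.2 -0.5 -0.2]
0.03, -0.01, 0.37, -0.01, 0.7,
0.02, -0, 0.36, -0, 0.7,
  -> [ 0.602  -0.3207  0.0261] -8.4
```

View pics/w36.png

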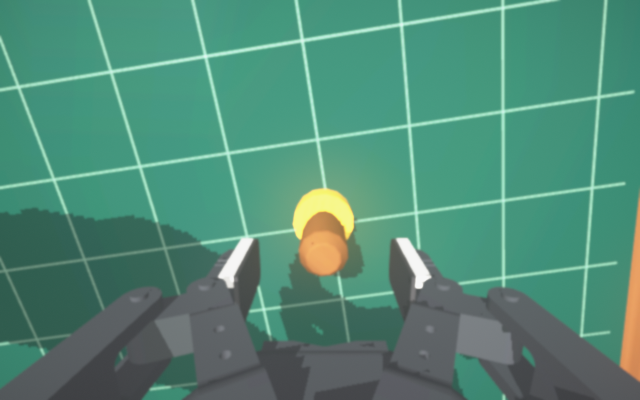

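Centred; descend and grip.

jog_arm:
  moves: [0.03,0,0.37,0,0.7,0.02,0,0.36,0,0.7,0,0,0,0,0.7,0,0,0,0,0.7]

```text
t: 39.95
tool_pos: [0.6014, -0.3201, 0.0245]
eef_rot: [0.758, 0.653, -0.0, -0.0]
ft_force: [-0.5, -0.1, -0.3]
gripper_width: 0.7
```

jog_arm:
  moves: [0,0,0,0,0.1,0,0,0,0,0.1,0,0,0,0,0.1,0,0,0,0,0.1,0,0,0,0,0.1]

```text
t: 40.58
tool_pos: [0.6021, -0.3205, 0.0255]
eef_rot: [0.758, 0.653, 0.0, 0.001]
ft_force: [0.0, -0.6, 3.4]
gripper_width: 0.263
```

jog_arm:
  moves: [0,0,-0.3,0,0.1,0,0,-0.6,0,0.1,0,0,-0.8,0,0.1,0,0,-0.5,0,0.1,0,0,0,0,0.1]

```text
t: 41.2
tool_pos: [0.603, -0.3213, 0.1158]
eef_rot: [0.758, 0.653, 0.001, 0.002]
ft_force: [0.5, 0.4, -2.0]
gripper_width: 0.268
```

```bash
python3 - <<'E'
from h import *
plan([(.6098,-.1447,.12,-8.4,5)],.1)
c,im=snap('wrist','w37.png'); np.save('w37.npy',c)
E
```

```text
t 41.2 at [ 0.603  -0.3213  0.1158] yaw -8.5 w 0.268 F [ 0.5  0.4 -2. ]
0.88, -0.1, -0.02, -0, 0.1,
0.88, -0.1, -0.02, -0, 0.1,
0.88, -0.09, -0.02, -0, 0.1,
0.88, -0.1, -0.02, -0.01, 0.1,
0.87, -0.09, -0.03, -0, 0.1,
  -> [ 0.6099 -0.1448  0.1202] -8.4
```

View pics/w37.png

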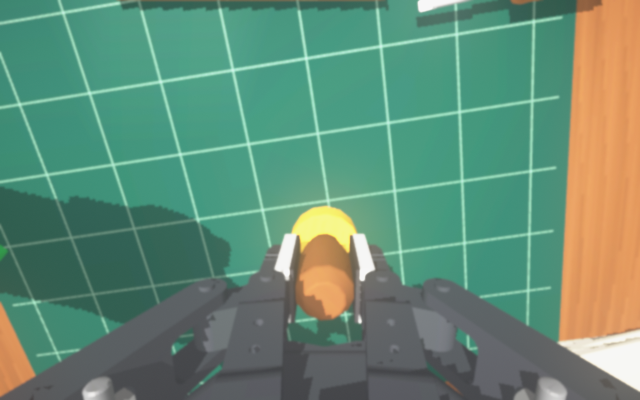

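jog_arm:
  moves: [0.88,-0.1,-0.02,0,0.1,0.88,-0.1,-0.02,0,0.1,0.88,-0.1,-0.02,0,0.1,0.88,-0.1,0,0,0.1,0.84,-0.1,0,0,0.1]

```text
t: 41.88
tool_pos: [0.6065, -0.1426, 0.1135]
eef_rot: [0.757, 0.653, -0.001, -0.001]
ft_force: [-0.2, -0.6, -1.1]
gripper_width: 0.263
```

jog_arm:
  moves: [0,0,0,0,0.1,0,0,0,0,0.1]

```text
t: 42.12
tool_pos: [0.6067, -0.1449, 0.1143]
eef_rot: [0.758, 0.653, -0.001, -0.0]
ft_force: [0.5, -0.2, -0.8]
gripper_width: 0.271
```

```bash
python3 - <<'E'
from h import *
plan([(.6098,-.1447,.06,-8.4,2)],.1)
c,im=snap('wrist','w38.png'); np.save('w38.npy',c)
E
```

```text
t 42.12 at [ 0.6067 -0.1449  0.1143] yaw -8.5 w 0.271 F [ 0.5 -0.2 -0.8]
0.01, 0.04, 0.68, -0.01, 0.1,
0.01, 0.04, 0.68, -0, 0.1,
  -> [ 0.61   -0.1445  0.0599] -8.4
```

View pics/w38.png

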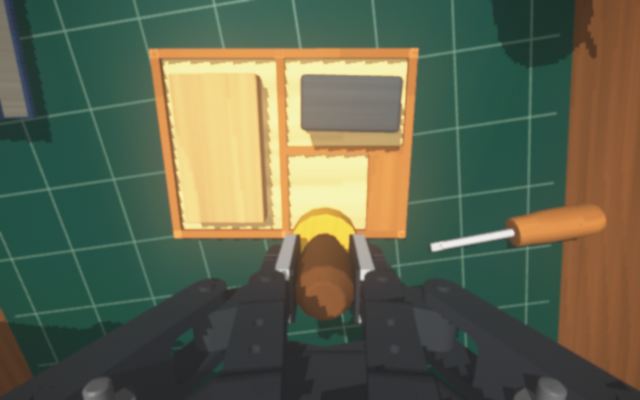

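jog_arm:
  moves: [0,0.04,0.65,0,0.1,0,0.04,0.6,0,0.1,0,0,0,0,0.1,0,0,0,0,0.1]

```text
t: 42.68
tool_pos: [0.6106, -0.1456, 0.0647]
eef_rot: [0.758, 0.653, -0.001, -0.0]
ft_force: [0.3, -0.4, -1.0]
gripper_width: 0.26
```

```bash
python3 - <<'E'
from h import *
c=np.load('w38.npy',allow_pickle=True).item()
p,e=fitrect([(c,np.array([(150,51),(418,51),(406,238),(175,236)]),np.array([[-94,71,10],[94,71,10],[94,-71,10],[-94,-71,10]])/1000)],[.58,-.1,-.14]); print(p,np.degrees(p[2]),e)
a=p[2]; m=(.031,-.034); t=p[:2]+[np.cos(a)*m[0]-np.sin(a)*m[1],np.sin(a)*m[0]+np.cos(a)*m[1]]; print(t)
c,im=snap('wrist','w39.png'); np.save('w39.npy',c)
plan([(*t,.0315,-8.4,2)],.1)
E
```

```text
[ 0.58395716 -0.10772112 -0.14939738] -8.559839221844097 2.3315606866734413
[ 0.60955121 -0.1459565 ]
t 42.73 at [ 0.6111 -0.1458  0.0655] yaw -8.5 w 0.267 F [ 0.5  0.8 -1.2]
-0.01, -0.02, 0.42, -0.01, 0.1,
-0, -0.02, 0.43, -0.01, 0.1,
  -> [ 0.6095 -0.1459  0.0315] -8.4
```

View pics/w39.png

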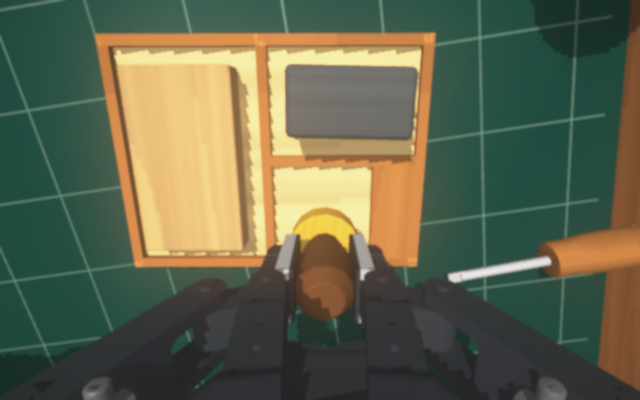

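jog_arm:
  moves: [0,-0.02,0.42,0,0.1,0,-0.01,0.38,0,0.1,0,0,0,0,0.1,0,0,0,0,0.1]

```text
t: 43.22
tool_pos: [0.6093, -0.145, 0.033]
eef_rot: [0.758, 0.653, -0.0, -0.0]
ft_force: [0.4, -0.1, -2.3]
gripper_width: 0.264
```

```bash
python3 - <<'E'
from h import *
c,im=snap('wrist','w40.png'); np.save('w40.npy',c)
plan([(.6096,-.1456,.031,-8.4,1)],.1)
E
```

```text
t 43.27 at [ 0.6095 -0.145   0.0332] yaw -8.5 w 0.264 F [ 0.5  0.7 -1.7]
-0.01, 0, 0.06, -0.01, 0.1,
  -> [ 0.6094 -0.1454  0.0308] -8.4
```

View pics/w40.png

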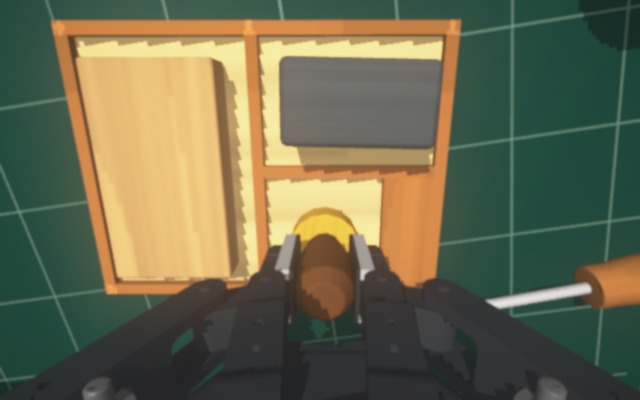

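jog_arm:
  moves: [0,0,0.05,0,0.1,0,0,0.02,0,0.1,0,0,0,0,0.1]

```text
t: 43.65
tool_pos: [0.6097, -0.145, 0.0305]
eef_rot: [0.758, 0.653, 0.0, 0.0]
ft_force: [-0.2, -0.3, -1.6]
gripper_width: 0.264
```

jog_arm:
  moves: [0,0,0,0,0.6,0,0,0,0,0.6,0,0,0,0,0.6]

```text
t: 44.02
tool_pos: [0.6098, -0.1451, 0.0307]
eef_rot: [0.758, 0.653, 0.0, 0.0]
ft_force: [0.2, -0.3, -0.2]
gripper_width: 0.6
```

jog_arm:
  moves: [0,0,-0.5,0,0.6,0,0,-0.8,0,0.6,0,0,-0.9,0,0.7,0,0,-0.9,0,0.8,0,0,-0.5,0,0.8]

```text
t: 44.65
tool_pos: [0.6108, -0.1459, 0.1779]
eef_rot: [0.758, 0.652, 0.001, 0.002]
ft_force: [0.6, 0.2, -0.1]
gripper_width: 0.8
```

jog_arm:
  moves: [-0.9,-0.3,0,0,0.8,-0.9,-0.3,0,0,0.8,-0.9,-0.3,0,0,0.8,-0.9,-0.3,0,0,0.8,-0.6,-0.3,0,0,0.8]

```text
t: 45.28
tool_pos: [0.5238, -0.3043, 0.1749]
eef_rot: [0.758, 0.652, -0.0, 0.0]
ft_force: [0.9, -0.2, -1.0]
gripper_width: 0.799
```

jog_arm:
  moves: [0,0,0,0,0.8,0,0,0,0,0.8]

```text
t: 45.52
tool_pos: [0.5265, -0.3007, 0.1743]
eef_rot: [0.757, 0.653, 0.001, -0.0]
ft_force: [0.9, 1.3, -0.3]
gripper_width: 0.8
```

```bash
python3 - <<'E'
from h import *
plan([],.1)
c,im=snap('scene','s50.png'); cv2.imwrite('pics/s50c.png',cv2.resize(im[120:360,180:480,::-1],None,fx=2.6,fy=2.4,interpolation=cv2.INTER_CUBIC))
c,im=snap('top','t50.png'); cv2.imwrite('pics/t50c.png',cv2.resize(im[95:295,160:500,::-1],None,fx=2.3,fy=2.3,interpolation=cv2.INTER_CUBIC))
E
```

```text
t 45.52 at [ 0.5265 -0.3007  0.1743] yaw -8.4 w 0.8 F [ 0.9  1.3 -0.3]
```

View pics/s50c.png

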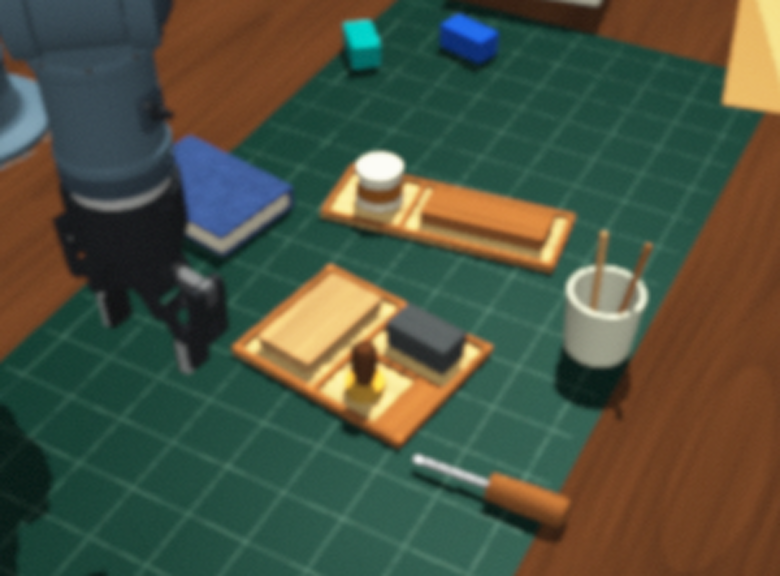

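View pics/t50c.png

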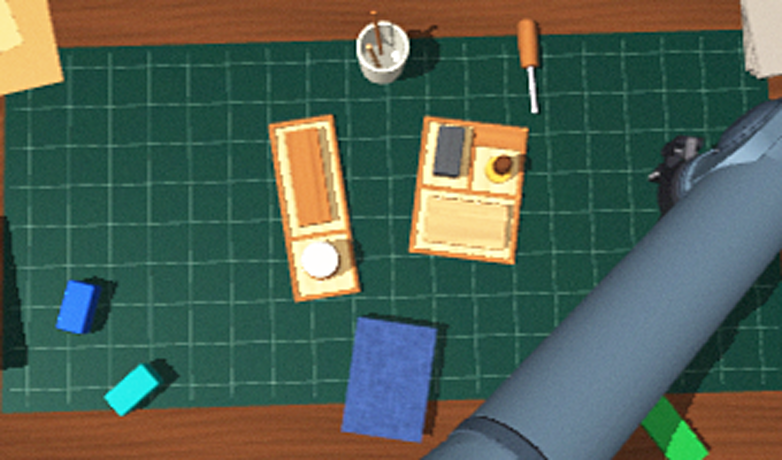

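```bash
python3 - <<'E'
from h import *
c=env.calibration('top')
f=lambda u,v:((u+.5)/2.3-.5+160,(v+.5)/2.3-.5+95)
j=unproj(c,[f(320,258)],.055)[0]; d=unproj(c,[f(269,124),f(333,115),f(359,291),f(296,301)],.01)[:,:2]
m=d.mean(0); print(j,m)
a=np.radians(97.5); v=j[:2]-m; print('jar in tray',[np.cos(a)*v[0]+np.sin(a)*v[1],-np.sin(a)*v[0]+np.cos(a)*v[1]])
im=cv2.imread('pics/s50.png'); cv2.imwrite('pics/s51.png',cv2.resize(im[170:310,260:410],None,fx=5,fy=4.2,interpolation=cv2.INTER_CUBIC))
E
```

```text
[0.4898635  0.09415575 0.055     ] [0.56262387 0.10310133]
jar in tray [np.float64(0.0006280898348283645), np.float64(0.07330552506662438)]
```

View pics/s51.png

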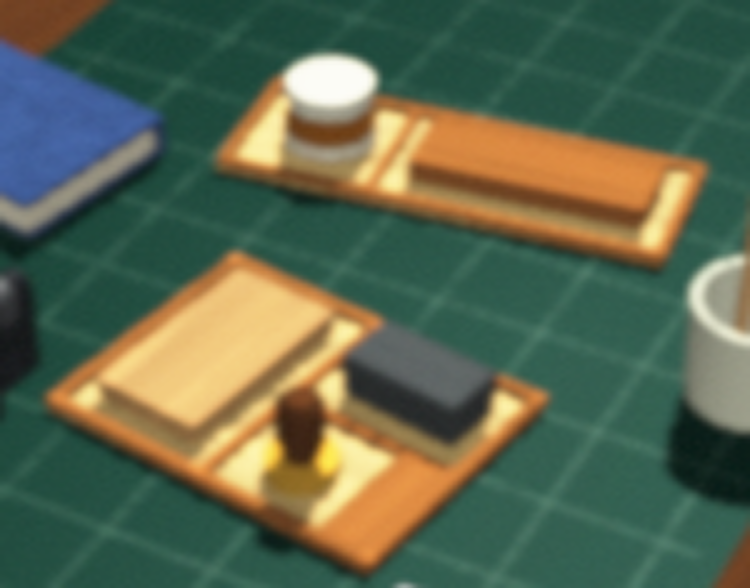

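All five are seated in their bays; jar at tray (0.6, 73) mm against centre (0, 79), well inside its ±12 mm margin. Handing in.

```bash
python3 - <<'E'
from h import *
print(env.state()['t'],env.sign_off())
E
```

```text
the job is handed in; nothing more can be done
45.625 None
```

Both kits are made up and handed in at 45.6 s. The long board and jar are in the long tray; the short board, iron weight and stamp are in the square tray. I worked in the order you listed, and lifted the long board straight up off the short one.

**Last checks:** the final scene and top pictures show all five in their own bays, the boards and weight flat, the jar and stamp upright. The arm is clear of everything. The brush pot and the awl look untouched. The coloured look-alikes were not touched, though the arm hides part of the green one in the last top picture. The jar sits about 6 mm off its bay centre, inside the 12 mm of slack.

**What went wrong or disagreed:**
- **Short board, first grip:** it missed. The fingers closed onto the top of the board with about 24 N and slipped off. The board moved less than 1 mm, and I gripped it again lower.
- **Long board, orientation:** I first carried it to the tray turned 90° the wrong way. I saw this in the wrist picture and turned it before lowering.
- **Long board, release:** I let it go slightly above the tray floor to keep the fingers off the rims, so it dropped a few millimetres. It settled flat.
- **Cameras:** the top and scene cameras disagreed by about 5 mm in x, so I used the wrist camera for the final positions.

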